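# Charge the hot sealing-wax melter

## Task

Top up the sealing-wax melter: with the two-pronged lifter raise the hot lid by its loop handle, keeping it level, and set it down on the cork mat, then use the scoop to move every cake of wax from the desk tray into the melter. Then put the lid back on with the lifter so that it is properly shut, and leave the lifter and the scoop lying right way up on the leather pad. Never touch the hot lid or the melter with the gripper or arm, nor the wax with the fingers, never tip the lid, and leave the other things on the desk where they are.

Things in the scene. Friction and masses are not known exactly. Their poses are not given: they have to be found in the camera images.
- melter: electric wax melter, hot, fixed to the desk: upright black drum 184 mm across, 96 mm tall, open at the top under its lid, steel rim, dial plate on its robot side, cord behind. Origin at the centre of its underside, z up. Mouth 157 mm across, rim 12 mm wide, inner floor 12 mm above the desk.
- lid: steel lid, hot, about 0.3 kg: flange 176 mm across on four studs that stand on the rim, its top 12 mm above the origin (domed to 16 mm), over a tapered spigot 8 mm deep, 128 to 142 mm across, that drops into the mouth. Origin: centre of the spigot's underside, z up; when shut it is 88 mm above the melter's underside. Any turn about z will do. Lies flat on its spigot when set down.
- lid_loop (a point): middle of the level top bar of the lid's loop handle, 52 mm above the lid's origin; same axes as the lid. The bar is round, 8 mm thick, its level part 48 mm long along y; the legs stand at y = +-36 mm. The opening under the bar is 32 mm high and about 60 mm wide; prongs enter it along the lid's x, from either side.
- trivet: fixed round cork mat, 190 mm across, 12 mm thick; origin at the centre of its underside.
- tray: fixed narrow wooden desk tray, 200 mm (x) by 110 mm (y). Its -x end, facing the robot, is open, with nothing standing at the edge; bottom 6 mm thick; walls 6 mm thick, 40 mm high on the other three sides (inner width 98 mm, back wall's inner face at x = +94 mm). Origin at the centre of its underside.
- pad: fixed leather desk pad, 140 mm (x) by 520 mm (y), 3 mm thick, on the robot's side of the desk, where both tools lie at the start; origin at the centre of its underside.
- lifter: two-pronged lid lifter, 150 g, lying on the pad, prongs level, their tips turned up. +x from grip to prongs, z up, origin on its underside 10 mm ahead of the grip. Flat-sided wooden grip x = -110 to -10 mm, 24 mm wide (y), 26 mm high. Two parallel steel prongs 6 mm thick at y = +-13 mm, centre line 14 mm above the underside, out to x = 88 mm, where the tips rise to 30 mm.
- scoop: brass scoop, 220 g, on the pad. +x from grip to lip, z up, origin on the underside at the pan's rear edge. Flat pan x = 0 to 87 mm (lip), 88 mm wide, floor 2 mm thick, bevelled to 0.4 mm at the lip; rear wall 32 mm high, side walls 28 mm high, x = 0 to 50 mm. Wooden grip, level with the pan: x = -108 to -26 mm, 22 mm wide, 24 mm high, centre line 55 mm above the underside.
- wax0: rounded pebble-shaped cake of sealing wax, 38 mm across, 27 mm thick, 22 g, slippery (friction about 0.3); origin at its centre. Lies in the desk tray at the start; three to seven of the seven are there, the others are absent (None).
- wax1: rounded pebble-shaped cake of sealing wax, 38 mm across, 27 mm thick, 22 g, slippery (friction about 0.3); origin at its centre. Lies in the desk tray at the start; three to seven of the seven are there, the others are absent (None).
- wax2: rounded pebble-shaped cake of sealing wax, 38 mm across, 27 mm thick, 22 g, slippery (friction about 0.3); origin at its centre. Lies in the desk tray at the start; three to seven of the seven are there, the others are absent (None).
- wax3: rounded pebble-shaped cake of sealing wax, 38 mm across, 27 mm thick, 22 g, slippery (friction about 0.3); origin at its centre. Lies in the desk tray at the start; three to seven of the seven are there, the others are absent (None).
- wax4: rounded pebble-shaped cake of sealing wax, 38 mm across, 27 mm thick, 22 g, slippery (friction about 0.3); origin at its centre. Lies in the desk tray at the start; three to seven of the seven are there, the others are absent (None).
- wax5: rounded pebble-shaped cake of sealing wax, 38 mm across, 27 mm thick, 22 g, slippery (friction about 0.3); origin at its centre. Lies in the desk tray at the start; three to seven of the seven are there, the others are absent (None).
- wax6: rounded pebble-shaped cake of sealing wax, 38 mm across, 27 mm thick, 22 g, slippery (friction about 0.3); origin at its centre. Lies in the desk tray at the start; three to seven of the seven are there, the others are absent (None).
- seal_stamp: brass seal stamp, 90 mm tall, 32 mm across, standing loose; origin at its foot
- ink_bottle: dark ink bottle, 52 mm across, 62 mm tall, standing loose; origin at its foot
- paperweight: green glass paperweight, 68 mm across, 48 mm tall, loose; origin at its foot
- pen_pot: leather-green open pen pot, 72 mm across, 92 mm tall, loose; origin at its foot

How it is judged (in metres and radians):
On the way, in this order (a step that is already met when the one before it is completed fails the run):
1. the lid hangs on the lifter, level, clear of the melter (contact force between lifter and lid above 0.8 N and angle between lid's own z axis and vertical below 0.26 rad and z of lid in the frame of melter above 0.108 m), for 0.2 s.
2. the lid lies flat on the cork mat, free of the lifter (horizontal distance between lid and trivet below 0.045 m and z of lid in the frame of trivet between 0.007 and 0.018 m and angle between lid's own z axis and vertical below 0.08 rad and contact force between lifter and lid below 0.1 N), for 0.3 s.
3. every cake of wax is in the melter, the lid still on the cork mat (horizontal distance between lid and trivet below 0.045 m and z of lid in the frame of trivet between 0.007 and 0.018 m and angle between lid's own z axis and vertical below 0.08 rad and horizontal distance between each of wax0, wax1, wax2, wax3, wax4, wax5, wax6 and melter below 0.08 m and z of each of wax0, wax1, wax2, wax3, wax4, wax5, wax6 in the frame of melter below 0.085 m), for 0.3 s.
4. the lid hangs on the lifter again, level, clear of the mat (contact force between lifter and lid above 0.8 N and angle between lid's own z axis and vertical below 0.26 rad and z of lid in the frame of trivet above 0.04 m), for 0.2 s.
At the end, for the whole second after the job is handed in: All wax inside the melter; lid seated in its mouth (within 13 mm of the axis, origin 83 to 92 mm up, level within 0.05 rad), still and free of the lifter; lifter and scoop down on the leather pad right way up (origins over it, tilted under 0.3 rad) (horizontal distance between each of wax0, wax1, wax2, wax3, wax4, wax5, wax6 and melter below 0.08 m and z of each of wax0, wax1, wax2, wax3, wax4, wax5, wax6 in the frame of melter below 0.085 m and horizontal distance between lid and melter below 0.013 m and z of lid in the frame of melter between 0.083 and 0.092 m and angle between lid's own z axis and vertical below 0.05 rad and linear speed of lid below 0.02 m/s and contact force between lifter and lid below 0.1 N and x of lifter in the frame of pad between -0.075 and 0.075 m and y of lifter in the frame of pad between -0.26 and 0.26 m and z of each of lifter, scoop in the frame of pad below 0.02 m and angle between each of lifter, scoop's own z axis and vertical below 0.3 rad and x of scoop in the frame of pad between -0.075 and 0.075 m and y of scoop in the frame of pad between -0.26 and 0.26 m); the robot touches nothing.
It fails at once if the gripper or arm touches the hot lid or the melter (contact force between any of the fingers, the arm and lid above 1 N or contact force between any of the fingers, the arm and melter above 1 N).
It fails at once if the lid is tipped more than 20 degrees (angle between lid's own z axis and vertical above 0.35 rad).
It fails at once if the fingers touch the wax (contact force between the fingers and wax0 above 0.5 N or contact force between the fingers and wax1 above 0.5 N or contact force between the fingers and wax2 above 0.5 N or contact force between the fingers and wax3 above 0.5 N or contact force between the fingers and wax4 above 0.5 N or contact force between the fingers and wax5 above 0.5 N or contact force between the fingers and wax6 above 0.5 N).
It fails at once if another thing on the desk is moved more than 3 cm (distance of any of seal_stamp, ink_bottle, paperweight, pen_pot from where it was at the start of the episode above 0.03 m).
Of wax0, wax1, wax2, wax3, wax4, wax5, wax6 only 3 to 7 are there at a start; the rules pass over those that are not, and their reading is None.
At some moment in a run one of lifter, scoop may be knocked a few centimetres aside while the robot is not near it.
It also fails if it takes over 210 s, if anything falls off the work surface, if the arm or the gripper's body presses on something with over 40 N, if the wrist force passes 120 N, or if a joint passes its speed limit or range.

## Robot

A 6-joint arm with a two-finger parallel gripper is mounted at the origin on the work surface. World frame = base frame: x ahead of the robot, y to its left, z up, the work surface at z = 0. Lengths are in mm, angles in rad, forces in N, time in s.
With the tool pointing down it reaches from about 350 to 975 mm from the base axis. Payload 7.1 kg.
Tool frame: the origin (TCP) lies at the very end of the fingers, on their centre line; the grasp point (between the pads) lies ctrl.hold_point_z behind it (ctrl.hold_point_z is the distance from the TCP to the grasp point, in mm); z points along the fingers, y is the line along which they close (so a half turn about z gives the same grasp; the last joint's range is limited). The gripper opens to 88 mm and grips with 3 to 60 N. Pads are 20 mm wide; open, the fingers measure 115 mm over their backs; the gripper's body (75 mm by 178 mm) begins 61 mm behind the grasp point.
Start: joints at [-1.348, 0.423, 1.63, -0, 1.089, -0.019], TCP at [149.676, -606.796, 222.675] pointing down, gripper open.
Joint ranges: [-3, 3], [-0.9, 2.11], [0.09, 2.58], [-1.31, 4.45], [0.11, 2.69], [-2.54, 2.54]. Speed limits (rad/s): [2.39, 2.39, 3.01, 3.14, 3.14, 3.14].

## Interface

Orientations are given as a rotation vector (axis times angle).
In Python, from workcell import ctrl gives the robot as it stands. The module is installed in compiled form; this text tells all that it offers.
- The arm moves only by the shell command python3 -m creep 'ROWS'. ROWS is JSON, a list of rows, each an object with "translation": the shift along the tool's x, y, z in mm, a list of three; "angular": the turn, a rotation vector about the tool's x, y, z in rad, a list of three; "jaw": the opening, from 0 (shut) to 1 (fully open). A call has exactly 8 rows; each row is the pose to reach, as a shift and turn from the pose commanded when the call began, along the tool's axes at that moment; what a row does not reach only later rows make up. A row lasts 1/8 s, in which the tool goes at most 62.5 mm and 10.7 degrees, less where a joint would pass 70% of its speed; a pose out of reach is approached as far as the arm can. A call with a gripper value outside its range is refused whole. The fingers move at their own pace and stop on an object; the grip force is fixed at half the most. Time passes only in rows, so rows that repeat a pose let the fingers close, or fill a call up. It gives the time, the measured TCP pose, the force, the opening and the grip force at its end, in the units of the state.
- ctrl.get_obs(): the state, without advancing time (a new reading comes with each control period).
- ctrl.get_image(name): name is "side" or "top" or "wrist"; returns the picture (400x640x3 uint8, red, green, blue); there is no depth.
- ctrl.camera_info(name): a dict with "camera_matrix" (3x3 intrinsics, pixels), "distortion" ([k1, k2, p1, p2, k3] as OpenCV has them; the pictures are not rectified), "world_from_camera" (4x4, takes a point from camera to world coordinates). Camera axes: x right, y up, looking along -z (the intrinsics and any distortion apply to the point x, -y, -z); pixel columns grow to the right and rows downward; lengths in mm; the calibration is good to about 2 mm. A picture is of the moment at which its call begins: read the wrist's pose just before it. camera_info takes no time and is no camera call; for the wrist camera it gives the pose at the moment of the call.
- ctrl.close_job(): hands the job in; it is judged then, once.
Trained networks look in the newest picture that a camera, given by its name, has taken for a name from the list of things; names that differ only in an ending like _2 or _b are one class to them, and where a whole thing is asked for, a point or a joint stands for the part that bears it (a point fixed in the world has none). Each returns a list of dicts, best first, with "score" (0 to 1); they miss things now and then, are a little off and sometimes report something else, mostly with a low value. They report only what shows in the picture. A call takes as long as a camera call.
- ctrl.look_for(camera, label): "rect" ([left, top, right, bottom] in pixels, round what is visible of it).
The state is a dict: "t": time; "qpos": joint angles; "qvel": joint speeds; "joint_torque": joint torques, N m; "ee_pos": TCP position; "orientation": TCP orientation; "ft_force": force on the tool from outside, world axes, zero at the start; "moment": the same for the moment, N m; "width": finger opening in mm; "grasp_force": force on a finger pad.
Only numpy, scipy, OpenCV 4.12 (cv2) and the standard library are available. Lean on these libraries where they do the work, as an engineer would, in place of code of your own. Each camera call takes 0.05 s, during which the arm holds its last target. There are 200 camera calls.

## Working session

There is one attempt and no reset: what is moved stays moved. The work goes in short steps, Python scripts to look and compute and a shell command to move; the robot and the scene stay as the last step left them, time stands still between calls to the robot, and variables do not carry over. Pictures are saved under pics/ and viewed, at most 14 in all, crops included, and the job is handed in when it is done.

```bash
mkdir -p pics
cat > h.py <<'E'
import numpy as np, cv2, json
from scipy.spatial.transform import Rotation as R
from workcell import ctrl
def snap(cam,fn=None,crop=None,scale=1):
    im=ctrl.get_image(cam)[:,:,::-1].copy()
    if fn:
        o=im if crop is None else im[crop[1]:crop[3],crop[0]:crop[2]]
        if scale!=1:o=cv2.resize(o,None,fx=scale,fy=scale,interpolation=cv2.INTER_CUBIC)
        cv2.imwrite('pics/'+fn,o)
    return im
def px2w(cam,uv,z,info=None):
    i=info or ctrl.camera_info(cam);K=np.array(i['camera_matrix']);d=np.array(i['distortion']);T=np.array(i['world_from_camera'])
    p=cv2.undistortPoints(np.array(uv,float).reshape(-1,1,2),K,d)[:,0]
    v=np.c_[p[:,0],-p[:,1],-np.ones(len(p))]@T[:3,:3].T
    o=T[:3,3]; return o+v*((z-o[2])/v[:,2])[:,None]
def w2px(cam,P,info=None):
    i=info or ctrl.camera_info(cam);K=np.array(i['camera_matrix']);d=np.array(i['distortion']);T=np.array(i['world_from_camera'])
    q=(np.array(P,float).reshape(-1,3)-T[:3,3])@T[:3,:3]
    return cv2.projectPoints(np.c_[q[:,0],-q[:,1],-q[:,2]],np.zeros(3),np.zeros(3),K,d)[0][:,0]
def pose():
    o=ctrl.get_obs();return o,np.array(o['ee_pos']),R.from_rotvec(o['orientation'])
def go(p,Rt):
    """shift & rotvec in tool axes from current to target"""
    o,c,Rc=pose();return (Rc.inv().apply(np.array(p)-c)).round(1),(Rc.inv()*Rt).as_rotvec().round(3)
E
python3 - <<'E'
from h import *
for c in('top','side'):
    snap(c,c+'0.png',scale=1.25)
    i=ctrl.camera_info(c);print(c,np.array(i['world_from_camera']).round(2).tolist(),np.array(i['camera_matrix']).round(0).tolist())
    for l in 'melter lid lid_loop trivet tray pad lifter scoop wax0 seal_stamp ink_bottle paperweight pen_pot'.split():
        print(l,[(np.round(d['rect']).tolist(),round(d['score'],2)) for d in ctrl.look_for(c,l) if d['score']>.3])
o,p,r=pose();print(ctrl.hold_point_z,r.as_matrix().round(3).tolist(),o)
E
```

```text
top [[0.03, 0.98, -0.2, 357.66], [-1.0, 0.03, 0.01, 9.37], [0.02, 0.2, 0.98, 1429.52], [0.0, 0.0, 0.0, 1.0]] [[472.0, 0.0, 330.0], [0.0, 472.0, 203.0], [0.0, 0.0, 1.0]]
melter [([299.0, 89.0, 356.0, 237.0], 0.57)]
lid [([296.0, 168.0, 358.0, 227.0], 0.71)]
lid_loop [([143.0, 250.0, 175.0, 278.0], 0.49)]
trivet [([392.0, 178.0, 452.0, 237.0], 0.61), ([302.0, 97.0, 358.0, 239.0], 0.56)]
tray [([209.0, 167.0, 252.0, 239.0], 0.61)]
pad [([241.0, 249.0, 416.0, 303.0], 0.98)]
lifter [([331.0, 261.0, 399.0, 282.0], 0.66)]
scoop [([258.0, 256.0, 327.0, 287.0], 0.82)]
wax0 [([213.0, 189.0, 229.0, 200.0], 0.69), ([234.0, 215.0, 246.0, 223.0], 0.63), ([234.0, 200.0, 246.0, 214.0], 0.55), ([233.0, 187.0, 244.0, 196.0], 0.55), ([218.0, 212.0, 228.0, 226.0], 0.45), ([221.0, 173.0, 238.0, 184.0], 0.44)]
seal_stamp [([276.0, 142.0, 289.0, 160.0], 0.69)]
ink_bottle [([370.0, 149.0, 387.0, 169.0], 0.63)]
paperweight [([473.0, 252.0, 497.0, 277.0], 0.58)]
pen_pot []
side [[-0.92, 0.25, -0.31, 131.23], [-0.4, -0.54, 0.74, 1171.86], [0.02, 0.81, 0.59, 1055.59], [0.0, 0.0, 0.0, 1.0]] [[442.0, 0.0, 315.0],
[... 694 characters left out ...]
{'t': 1.4, 'qpos': array([-1.34804914e+00,  4.23125462e-01,  1.62994529e+00, -2.47971549e-05,
        1.08857115e+00, -1.89963648e-02]), 'qvel': array([-3.24554429e-04, -1.21868391e-03, -8.98728467e-04,  7.96724863e-05,
        4.24476501e-05,  6.44085381e-04]), 'joint_torque': array([-1.61928656e-03, -5.44571900e+01, -2.74033517e+01,  6.43377495e-02,
        1.67842320e-02, -3.38357950e-05]), 'ee_pos': array([ 149.6347965 , -606.78512201,  222.64132357]), 'orientation': array([-3.11862267e+00, -3.78818207e-01,  4.21971494e-05]), 'ft_force': array([-0.47834525,  0.02508328, -0.19903739]), 'moment': array([ 0.02326808,  0.00143258, -0.02180369]), 'grasp_force': 0.0, 'width': 87.7273245144278}
```

View pics/top0.png

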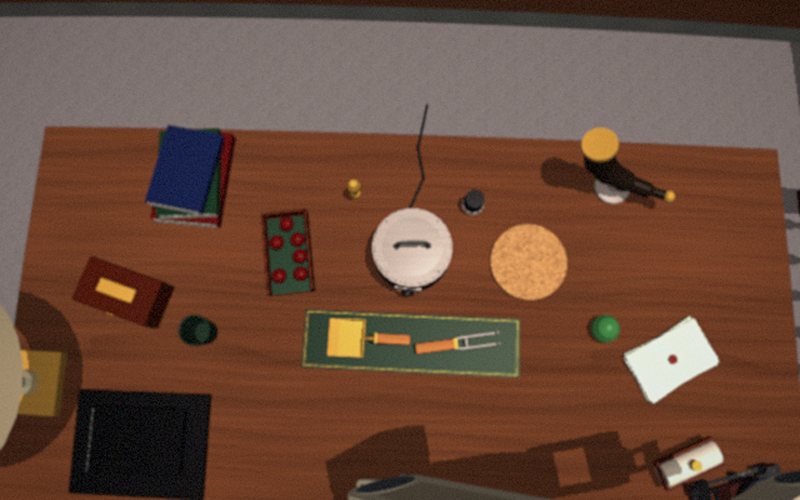

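View pics/side0.png

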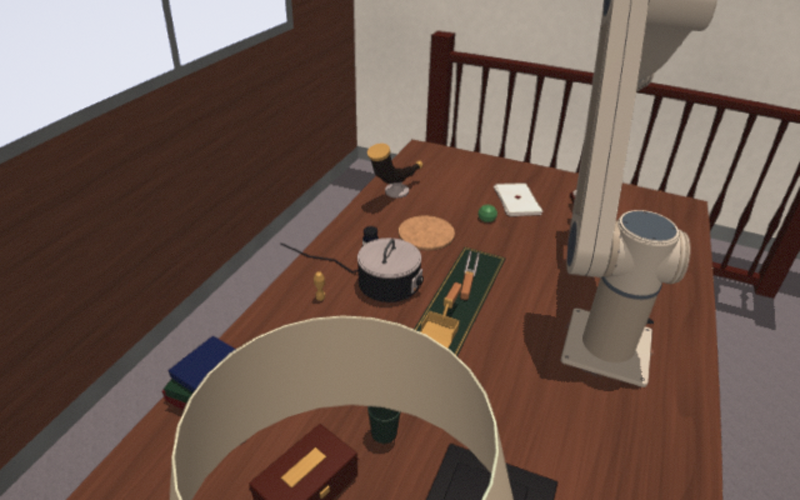

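The top view shows six red cakes in the tray at about (287,248), the melter and lid at (412,248) with its loop bar along y, and the cork mat at (529,261). On the pad, the scoop's lip points left (+y) and the lifter's prongs point right (-y). The side view agrees with this.

Run:
```python
from h import *
i=ctrl.camera_info('top')
def f(n,uv,z): print(n,px2w('top',uv,z,i)[:,:2].round(0).tolist())
f('lid',[[327,197.5]],100); f('loop ends',[[316,196],[343,195]],140);f('trivet',[[422,207.5]],12);f('tray',[[230.5,203]],25)
f('lifter',[[333,280],[365,274],[397,265],[398,277]],15);f('scoop pan, grip',[[277,270],[298,271],[327,272]],30)
f('pad',[[241,249],[416,303]],3)
f('wax',[[230,178],[222,194],[238,191],[240,205],[222,220],[241,218]],20)
wi=ctrl.camera_info('wrist');T=np.array(wi['world_from_camera']);o,p,r=pose()
print('cam in tool',r.inv().apply(T[:3,3]-p).round(1),(r.inv().as_matrix()@T[:3,:3]).round(3).tolist(),np.array(wi['camera_matrix']).round().tolist())
# target above lifter grip: tool closing along x
tx=np.array([0,1,0.]);tz=np.array([0,0,-1.])
print(go([300,-60,230],R.from_matrix(np.c_[tx,np.cross(tz,tx),tz])))
```

```text
lid [[640.0, 5.0]]
loop ends [[635.0, 36.0], [640.0, -40.0]]
trivet [[636.0, -288.0]]
tray [[630.0, 296.0]]
lifter [[409.0, -20.0], [429.0, -115.0], [458.0, -211.0], [423.0, -214.0]]
scoop pan, grip [[433.0, 145.0], [431.0, 83.0], [431.0, -2.0]]
pad [[494.0, 260.0], [347.0, -270.0]]
wax [[709.0, 304.0], [658.0, 325.0], [669.0, 277.0], [626.0, 268.0], [578.0, 320.0], [586.0, 263.0]]
cam in tool [  71.5    1.7 -161.9] [[0.0, 0.965, 0.262], [1.0, 0.0, -0.0], [-0.0, 0.262, -0.965]] [[336.0, 0.0, 323.0], [0.0, 336.0, 194.0], [0.0, 0.0, 1.0]]
(array([ 276.9, -494.9,   -7.3]), array([-0.   , -0.   , -1.329]))
```

Run:
```python
from h import *
tx=np.array([0,1,0.]);tz=np.array([0,0,-1.])
print(go([450,-20,400],R.from_matrix(np.c_[tx,np.cross(tz,tx),tz])))
```

```text
(array([ 432.1, -497.8, -177.3]), array([-0.   , -0.   , -1.329]))
```

```bash
python3 -m creep '[{"translation":[40,-46,-80],"angular":[0,0,-0.16],"jaw":1},{"translation":[80,-92,-177],"angular":[0,0,-0.33],"jaw":1},{"translation":[120,-138,-177],"angular":[0,0,-0.5],"jaw":1},{"translation":[165,-190,-177],"angular":[0,0,-0.67],"jaw":1},{"translation":[210,-242,-177],"angular":[0,0,-0.84],"jaw":1},{"translation":[255,-294,-177],"angular":[0,0,-1.0],"jaw":1},{"translation":[300,-346,-177],"angular":[0,0,-1.17],"jaw":1},{"translation":[345,-398,-177],"angular":[0,0,-1.329],"jaw":1}]'
python3 - <<'E'
from h import *
tx=np.array([0,1,0.]);tz=np.array([0,0,-1.])
print(go([450,-20,400],R.from_matrix(np.c_[tx,np.cross(tz,tx),tz])),pose()[0]['qpos'].round(2))
E
```

```text
t: 2.4
ee_pos: [347.1, -219.8, 397.9]
orientation: [2.215, 2.226, 0.001]
ft_force: [1.8, 0.3, 0.1]
width: 88.0
grasp_force: 0.0
(array([199.3, 103.9,  -2.1]), array([0.001, 0.001, 0.005])) [-0.59 -0.09  1.85  0.    1.38 -0.6 ]
```

```bash
python3 -m creep '[{"translation":[40,20,0],"angular":[0,0,0],"jaw":1},{"translation":[80,40,0],"angular":[0,0,0],"jaw":1},{"translation":[130,65,0],"angular":[0,0,0],"jaw":1},{"translation":[170,85,0],"angular":[0,0,0],"jaw":1},{"translation":[199,104,0],"angular":[0,0,0],"jaw":1},{"translation":[199,104,0],"angular":[0,0,0],"jaw":1},{"translation":[199,104,0],"angular":[0,0,0],"jaw":1},{"translation":[199,104,0],"angular":[0,0,0],"jaw":1}]'
python3 - <<'E'
from h import *
wi=ctrl.camera_info('wrist');snap('wrist','w1.png',scale=1.25)
np.save('w1.npy',wi,allow_pickle=True)
for l in 'melter lid lid_loop trivet tray pad lifter scoop wax0'.split():
    print(l,[(np.round(d['rect']).tolist(),round(d['score'],2)) for d in ctrl.look_for('wrist',l) if d['score']>.3])
E
```

```text
t: 3.4
ee_pos: [450.2, -23.4, 397.4]
orientation: [2.223, 2.22, -0.0]
ft_force: [-0.8, 1.2, 0.3]
width: 88.0
grasp_force: 0.0
melter [([377.0, 70.0, 640.0, 207.0], 0.8)]
lid [([400.0, 74.0, 530.0, 200.0], 0.86)]
lid_loop [([399.0, 75.0, 528.0, 203.0], 0.93)]
trivet [([370.0, 249.0, 442.0, 340.0], 0.75)]
tray []
pad [([260.0, 0.0, 354.0, 280.0], 0.85)]
lifter [([292.0, 143.0, 328.0, 259.0], 0.92)]
scoop [([278.0, 2.0, 342.0, 142.0], 0.6)]
wax0 [([401.0, 72.0, 529.0, 202.0], 0.33)]
```

View pics/w1.png

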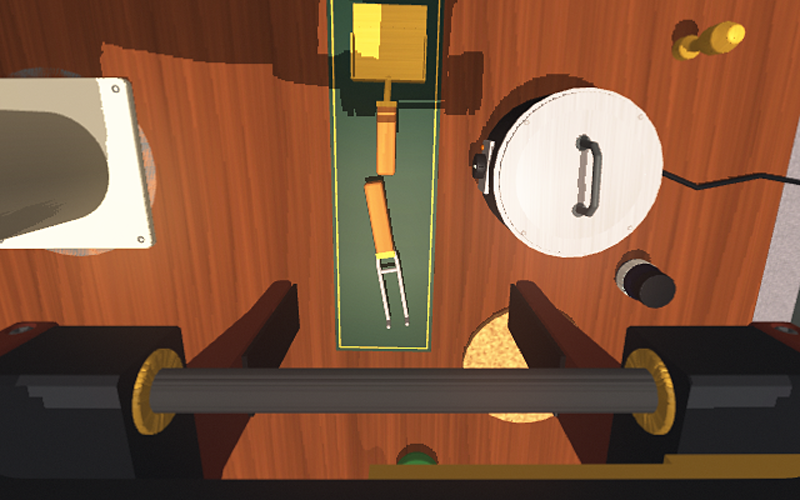

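The wrist view shows the lifter grip running from (374,180) to (386,253) with the prong tips at (397,325). The scoop grip runs from (386,103) to (386,175). The loop bar is at x≈597, rows 150 to 208, and the lid disc is centred at about (581,172).

Run:
```python
from h import *
i=np.load('w1.npy',allow_pickle=True).item()
def f(n,uv,z): print(n,px2w('wrist',np.array(uv)/1.25,z,i)[:,:2].round(1).tolist())
f('lifter grip',[[374.5,180],[386,253]],29);f('tips',[[388,326],[406,323]],32);f('scoop grip',[[386.5,103],[386.5,175]],70)
f('pan lip',[[353,4],[428,5]],5);f('pan rear top',[[352,80],[427,82]],34)
f('loop',[[597,150],[597,208]],144);f('lid',[[581,172]],100);f('pad',[[331,0],[443,0],[339,348],[431,350]],3)
g=px2w('wrist',np.array([[374.5,180],[386,253]])/1.25,29,i);t=px2w('wrist',np.array([[388,326],[406,323]])/1.25,32,i).mean(0)
d=t-g[0];d[2]=0;L=np.linalg.norm(d);d/=L;print('lifter dir',d,L,np.arctan2(d[1],d[0]))
h=g[0]+d*(110-38);h[2]=7   # 38mm behind origin
tx=-d;tz=np.array([0,0,-1.]);Rt=R.from_matrix(np.c_[tx,np.cross(tz,tx),tz])
print('grasp pt',h,go(h,Rt))
```

```text
lifter grip [[414.5, -17.1], [427.8, -112.8]]
tips [[429.4, -216.7], [454.2, -212.2]]
scoop grip [[432.2, 72.8], [431.3, -6.4]]
pan lip [[391.3, 188.2], [480.2, 187.0]]
pan rear top [[390.7, 100.5], [478.7, 98.2]]
loop [[638.1, 25.4], [644.8, -31.5]]
lid [[643.3, -0.1]]
pad [[365.1, 193.0], [498.1, 192.8], [355.7, -266.6], [491.3, -270.0]]
lifter dir [ 0.13708932 -0.99055869  0.        ] 199.23169120655706 -1.4332739319456735
grasp pt [424.3693575  -88.37866088   7.        ] (array([-65.7, -26.2, 390.4]), array([ 0.   , -0.   , -0.138]))
```

```bash
python3 -m creep '[{"translation":[-12,-5,55],"angular":[0,0,-0.03],"jaw":1},{"translation":[-24,-10,110],"angular":[0,0,-0.06],"jaw":1},{"translation":[-36,-15,165],"angular":[0,0,-0.09],"jaw":1},{"translation":[-48,-20,220],"angular":[0,0,-0.12],"jaw":1},{"translation":[-60,-24,275],"angular":[0,0,-0.138],"jaw":1},{"translation":[-66,-26,320],"angular":[0,0,-0.138],"jaw":1},{"translation":[-66,-26,325],"angular":[0,0,-0.138],"jaw":1},{"translation":[-66,-26,325],"angular":[0,0,-0.138],"jaw":1}]'
python3 - <<'E'
from h import *
wi=ctrl.camera_info('wrist');snap('wrist','w2.png',scale=1)
np.save('w2.npy',wi,allow_pickle=True)
o,p,r=pose();print(p,(p-[424.4,-88.4,7]),w2px('wrist',[[424.4,-88.4,29],[414.5,-17.1,29],[427.8,-112.8,29]],wi))
E
```

```text
t: 4.9
ee_pos: [425.2, -88.6, 73.0]
orientation: [2.063, 2.369, 0.0]
ft_force: [0.9, -0.2, 0.7]
width: 87.6
grasp_force: 0.0
[425.82696823 -88.63234865  73.65639715] [ 1.42696823 -0.23234865 66.65639715] [[320.8618284  213.65404159]
 [320.71362809  97.60304861]
 [320.9251846  248.87577856]]
```

View pics/w2.png

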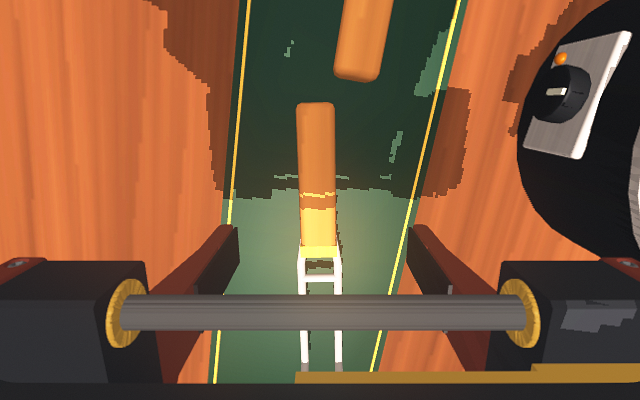

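The lifter grip spans rows 103 to 247 at column 317, nearly centred between the fingers. Next I lower and grip.

```bash
python3 -m creep '[{"translation":[0,-2,35],"angular":[0,0,0],"jaw":1},{"translation":[0,-2,55],"angular":[0,0,0],"jaw":1},{"translation":[0,-2,65],"angular":[0,0,0],"jaw":1},{"translation":[0,-2,65],"angular":[0,0,0],"jaw":1},{"translation":[0,-2,65],"angular":[0,0,0],"jaw":0},{"translation":[0,-2,65],"angular":[0,0,0],"jaw":0},{"translation":[0,-2,65],"angular":[0,0,0],"jaw":0},{"translation":[0,-2,65],"angular":[0,0,0],"jaw":0}]'
python3 -m creep '[{"translation":[0,0,0],"angular":[0,0,0],"jaw":0},{"translation":[0,0,0],"angular":[0,0,0],"jaw":0},{"translation":[0,0,0],"angular":[0,0,0],"jaw":0},{"translation":[0,0,-30],"angular":[0,0,0],"jaw":0},{"translation":[0,0,-80],"angular":[0,0,0],"jaw":0},{"translation":[0,0,-120],"angular":[0,0,0],"jaw":0},{"translation":[0,0,-160],"angular":[0,0,0],"jaw":0},{"translation":[0,0,-160],"angular":[0,0,0],"jaw":0}]'
```

```text
t: 5.95
ee_pos: [422.7, -88.9, 7.5]
orientation: [2.063, 2.369, 0.0]
ft_force: [0.5, 0.1, 0.2]
width: 51.5
grasp_force: 0.0
t: 6.95
ee_pos: [424.3, -89.3, 169.7]
orientation: [2.06, 2.365, 0.004]
ft_force: [0.4, -0.3, -2.1]
width: 23.8
grasp_force: 29.9
```

```bash
python3 -m creep '[{"translation":[0,20,-40],"angular":[0,0,0],"jaw":0},{"translation":[0,50,-80],"angular":[0,0,0],"jaw":0},{"translation":[0,90,-120],"angular":[0,0,0],"jaw":0},{"translation":[0,140,-150],"angular":[0,0,0],"jaw":0},{"translation":[0,180,-160],"angular":[0,0,0],"jaw":0},{"translation":[0,190,-160],"angular":[0,0,0],"jaw":0},{"translation":[0,190,-160],"angular":[0,0,0],"jaw":0},{"translation":[0,190,-160],"angular":[0,0,0],"jaw":0}]'
python3 - <<'E'
from h import *
wi=ctrl.camera_info('wrist');im=snap('wrist');np.save('w3.npy',wi,allow_pickle=True)
for l in 'lid lid_loop melter'.split(): print(l,[(np.round(d['rect']).tolist(),round(d['score'],2)) for d in ctrl.look_for('wrist',l)][:1])
uv=w2px('wrist',[[641,-2,144]],wi)[0];print(uv,pose()[1])
u,v=map(int,uv);c=im[max(0,v-130):v+130,max(0,u-160):u+160];print('off',max(0,u-160),max(0,v-130),c.shape);cv2.imwrite('pics/w3.png',cv2.resize(c,None,fx=2.2,fy=2.2,interpolation=cv2.INTER_CUBIC))
E
```

```text
t: 7.95
ee_pos: [609.1, -62.8, 325.9]
orientation: [-2.062, -2.367, 0.003]
ft_force: [-0.3, 0.3, -1.4]
width: 23.7
grasp_force: 29.9
lid [([280.0, 34.0, 438.0, 194.0], 0.57)]
lid_loop [([280.0, 33.0, 437.0, 196.0], 0.73)]
melter [([272.0, 30.0, 620.0, 199.0], 0.71)]
[362.9416929  116.66375203] [610.04819688 -62.91299217 327.330062  ]
off 202 0 (246, 320, 3)
```

View pics/w3.png

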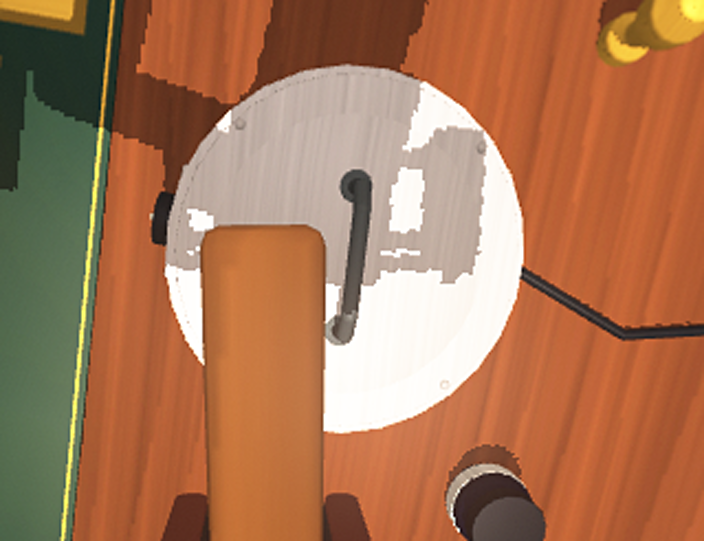

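The crop shows the lid disc centred at about (344,249) and the loop bar running from (362,186) to (346,325), slightly rotated. The lifter grip overlaps its left side.

Run:
```python
from h import *
i=np.load('w3.npy',allow_pickle=True).item()
def f(n,uv,z):
    P=px2w('wrist',np.array(uv)/2.2+[202,0],z,i)[:,:2];print(n,P.round(1).tolist(),P.mean(0).round(1));return P
b=f('bar',[[362,186],[346,325]],142);f('disc',[[344,249]],100);
f('feet',[[354,187],[339,332]],104);f('gripfar',[[205,240],[320,240],[210,500],[322,500]],345)
d=b[0]-b[1];print('lid yaw',np.arctan2(-d[0],d[1]))
```

```text
bar [[639.6, 28.7], [642.7, -33.3]] [641.2  -2.3]
disc [[640.5, 0.0]] [640.5   0. ]
feet [[640.0, 30.2], [644.4, -41.7]] [642.2  -5.7]
gripfar [[589.1, 1.9], [610.4, 4.8], [596.1, -49.5], [618.9, -46.3]] [603.6 -22.3]
lid yaw 0.05111843887346532
```

```bash
cat >> h.py <<'E'
def Rl(yaw,pitch=0):
    "tool orientation with held thing's +x at yaw; pitch>0 = lip/prongs down"
    r=R.from_euler('z',yaw)*R.from_euler('y',pitch)
    return r*R.from_matrix(np.c_[[-1,0,0],[0,1,0],[0,0,-1.]])
def atL(pt,yaw,xb): 
    "TCP xy so that point x_L=xb of lifter (tcp at x_L=-38) is over pt"
    d=np.array([np.cos(yaw),np.sin(yaw)]);return np.array(pt)-d*(xb+38)
E
python3 - <<'E'
from h import *
p=atL([641,-1.5],.055,120);print(p,go([*p,290],Rl(.055)))
E
```

```text
[483.23891476 -10.18561945] (array([  69.6, -118.4,   37.4]), array([-0.   , -0.   , -1.488]))
```

```bash
python3 -m creep '[{"translation":[9,-15,5],"angular":[0,0,-0.17],"jaw":0},{"translation":[18,-30,9],"angular":[0,0,-0.35],"jaw":0},{"translation":[27,-45,14],"angular":[0,0,-0.52],"jaw":0},{"translation":[36,-60,19],"angular":[0,0,-0.7],"jaw":0},{"translation":[45,-75,24],"angular":[0,0,-0.87],"jaw":0},{"translation":[54,-90,28],"angular":[0,0,-1.05],"jaw":0},{"translation":[62,-105,33],"angular":[0,0,-1.22],"jaw":0},{"translation":[70,-118,37],"angular":[0,0,-1.4],"jaw":0}]'
python3 - <<'E'
from h import *
p=atL([641,-1.5],.055,120);print(p,go([*p,290],Rl(.055)),go([*p,102],Rl(.055)),pose()[0]['qpos'].round(2))
E
```

```text
t: 9.15
ee_pos: [483.3, -9.6, 290.5]
orientation: [0.043, 3.141, -0.0]
ft_force: [0.3, -0.6, -2.5]
width: 23.8
grasp_force: 29.9
[483.23891476 -10.18561945] (array([ 0.1, -0.6,  0.5]), array([-0.   ,  0.   , -0.082])) (array([  0.2,  -0.6, 188.5]), array([-0.   ,  0.   , -0.082])) [-0.04  0.13  1.87 -0.    1.15 -1.59]
```

```bash
python3 -m creep '[{"translation":[0,0,40],"angular":[0,0,-0.04],"jaw":0},{"translation":[0,0,80],"angular":[0,0,-0.082],"jaw":0},{"translation":[0,0,120],"angular":[0,0,-0.082],"jaw":0},{"translation":[0,0,150],"angular":[0,0,-0.082],"jaw":0},{"translation":[0,0,175],"angular":[0,0,-0.082],"jaw":0},{"translation":[0,0,188],"angular":[0,0,-0.082],"jaw":0},{"translation":[0,0,188],"angular":[0,0,-0.082],"jaw":0},{"translation":[0,0,188],"angular":[0,0,-0.082],"jaw":0}]'
python3 - <<'E'
from h import *
wi=ctrl.camera_info('wrist');a=snap('wrist');s=snap('side')
u,v=map(int,w2px('side',[[600,0,100]])[0])
c=cv2.resize(s[v-40:v+60,u-60:u+100],(640,400),interpolation=cv2.INTER_CUBIC);print(u-60,v-40)
cv2.imwrite('pics/c4.png',np.vstack([c,cv2.resize(a[200:,:],(640,200))]))
o,p,r=pose();print(p,r.as_rotvec()); d=r.apply([-1,0,0]);g=lambda x,y,z:p+d*(x+38)+r.apply([0,y,0])+[0,0,z-4.5]
print('tips',w2px('side',[g(88,13,30),g(88,-13,30),g(-10,0,26)]),'bar',w2px('side',[[641,-1.5,140],[639.5,22,140],[642.5,-25,140]]))
E
```

```text
t: 10.15
ee_pos: [485.0, -9.7, 103.3]
orientation: [-0.077, 3.139, -0.0]
ft_force: [-0.2, 0.4, -1.8]
width: 23.6
grasp_force: 29.9
261 167
[485.02452532  -9.65929625 103.34060006] [-7.72489347e-02  3.13869161e+00 -2.21274565e-04]
tips [[317.61286486 201.8940819 ]
 [320.14832529 197.89033534]
 [345.1200059  207.02620418]] bar [[310.94972118 195.60263526]
 [308.62897701 199.23761614]
 [313.21809956 192.04987034]]
```

View pics/c4.png

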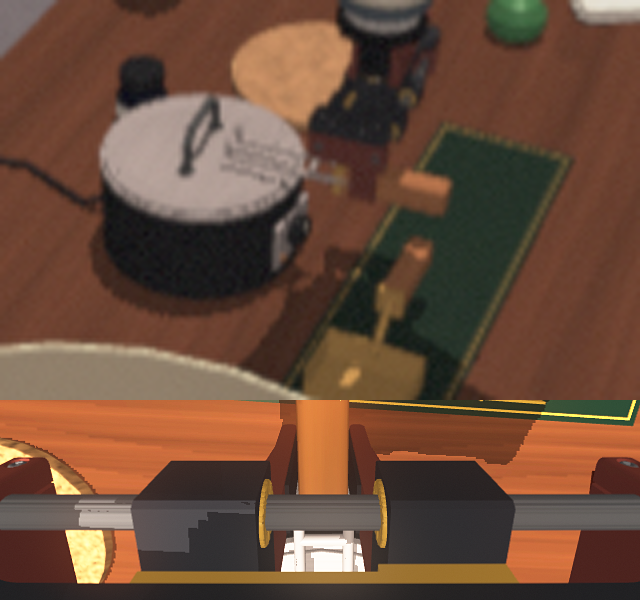

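The crop shows the prong tips short of the loop at (226,140), where I predicted, and the bar at (200,115), also as predicted. I advance under the bar.

```bash
python3 -m creep '[{"translation":[-8,0,0],"angular":[0,0,0],"jaw":0},{"translation":[-16,0,0],"angular":[0,0,0],"jaw":0},{"translation":[-24,0,0],"angular":[0,0,0],"jaw":0},{"translation":[-32,0,0],"angular":[0,0,0],"jaw":0},{"translation":[-39,0,0],"angular":[0,0,0],"jaw":0},{"translation":[-40,0,0],"angular":[0,0,0],"jaw":0},{"translation":[-40,0,-6],"angular":[0,0,0],"jaw":0},{"translation":[-40,0,-11],"angular":[0,0,0],"jaw":0}]'
python3 - <<'E'
from h import *
s=snap('side');u,v=261,147
cv2.imwrite('pics/c5.png',cv2.resize(s[v:v+75,u:u+100],(800,600),interpolation=cv2.INTER_CUBIC))
E
```

```text
t: 11.25
ee_pos: [524.0, -7.7, 113.8]
orientation: [0.077, -3.141, -0.0]
ft_force: [0.5, -0.9, -0.6]
width: 23.7
grasp_force: 29.9
```

View pics/c5.png

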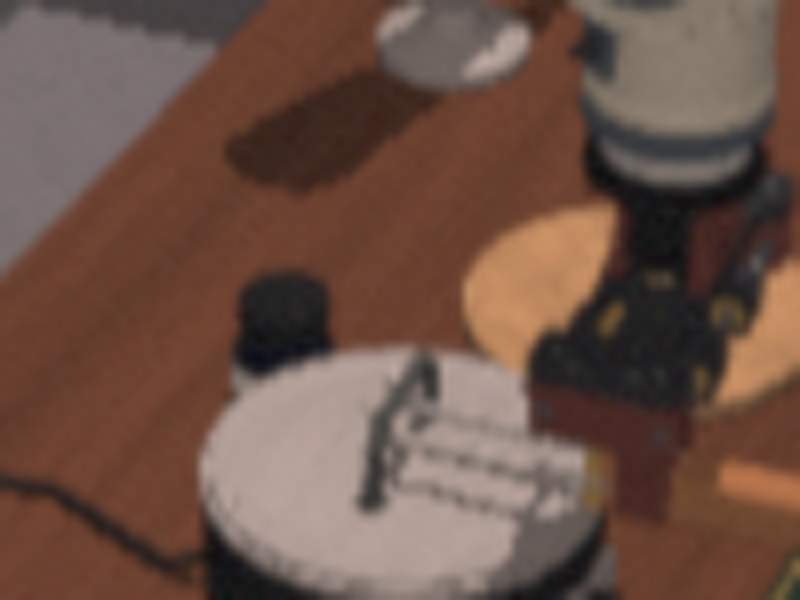

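```bash
python3 -m creep '[{"translation":[-1,0,0],"angular":[0,0,0],"jaw":0},{"translation":[-2,0,0],"angular":[0,0,0],"jaw":0},{"translation":[-3,0,0],"angular":[0,0,0],"jaw":0},{"translation":[-4,0,0],"angular":[0,0,0],"jaw":0},{"translation":[-5,0,0],"angular":[0,0,0],"jaw":0},{"translation":[-6,0,0],"angular":[0,0,0],"jaw":0},{"translation":[-6,0,0],"angular":[0,0,0],"jaw":0},{"translation":[-6,0,0],"angular":[0,0,0],"jaw":0}]'
```

```text
t: 12.3
ee_pos: [530.2, -7.4, 113.3]
orientation: [0.077, -3.141, 0.0]
ft_force: [-0.2, -0.0, -0.8]
width: 23.7
grasp_force: 29.9
```

```bash
python3 -m creep '[{"translation":[-3,0,0],"angular":[0,0,0],"jaw":0},{"translation":[-6,0,0],"angular":[0,0,0],"jaw":0},{"translation":[-8,0,-2],"angular":[0,0,0],"jaw":0},{"translation":[-8,0,-5],"angular":[0,0,0],"jaw":0},{"translation":[-8,0,-8],"angular":[0,0,0],"jaw":0},{"translation":[-8,0,-11],"angular":[0,0,0],"jaw":0},{"translation":[-8,0,-14],"angular":[0,0,0],"jaw":0},{"translation":[-8,0,-17],"angular":[0,0,0],"jaw":0}]'
python3 -m creep '[{"translation":[0,0,-3],"angular":[0,0,0],"jaw":0},{"translation":[0,0,-6],"angular":[0,0,0],"jaw":0},{"translation":[0,0,-10],"angular":[0,0,0],"jaw":0},{"translation":[0,0,-14],"angular":[0,0,0],"jaw":0},{"translation":[0,0,-18],"angular":[0,0,0],"jaw":0},{"translation":[0,0,-22],"angular":[0,0,0],"jaw":0},{"translation":[0,0,-26],"angular":[0,0,0],"jaw":0},{"translation":[0,0,-30],"angular":[0,0,0],"jaw":0}]'
python3 - <<'E'
from h import *
s=snap('side');u,v=261,147
cv2.imwrite('pics/c6.png',cv2.resize(s[v:v+75,u:u+100],(800,600),interpolation=cv2.INTER_CUBIC))
print(pose()[0]['moment'])
E
```

```text
t: 13.3
ee_pos: [537.8, -7.0, 130.3]
orientation: [0.077, -3.14, -0.0]
ft_force: [-0.3, 0.0, -3.8]
width: 23.7
grasp_force: 29.9
t: 14.3
ee_pos: [538.2, -7.0, 160.6]
orientation: [-0.077, 3.141, 0.0]
ft_force: [0.2, 0.0, -4.1]
width: 23.5
grasp_force: 29.9
[-0.0340344   0.13622536  0.02487056]
```

View pics/c6.png

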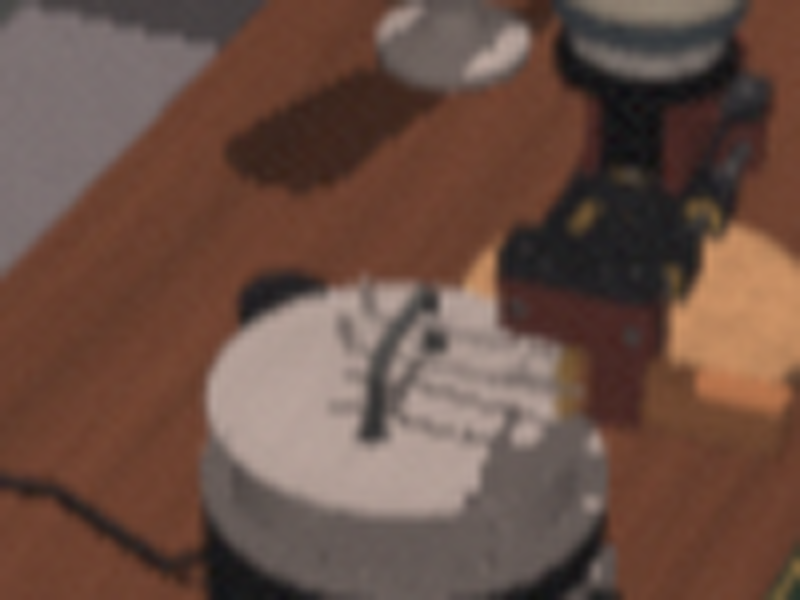

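The crop shows the lid hanging level on both prongs, clear of the melter, with the tips beyond the bar. I raise it more and carry it to the mat.

```bash
python3 -m creep '[{"translation":[0,0,-8],"angular":[0,0,0],"jaw":0},{"translation":[0,0,-18],"angular":[0,0,0],"jaw":0},{"translation":[0,-2,-28],"angular":[0,0,0],"jaw":0},{"translation":[0,-8,-38],"angular":[0,0,0],"jaw":0},{"translation":[0,-18,-46],"angular":[0,0,0],"jaw":0},{"translation":[0,-32,-50],"angular":[0,0,0],"jaw":0},{"translation":[0,-49,-50],"angular":[0,0,0],"jaw":0},{"translation":[0,-68,-50],"angular":[0,0,0],"jaw":0}]'
python3 - <<'E'
from h import *
p=atL([637,-289],.055,65);print(p,go([*p,210],Rl(.055)),pose()[0]['ft_force'])
E
```

```text
t: 15.35
ee_pos: [541.3, -76.3, 210.0]
orientation: [0.077, -3.14, -0.0]
ft_force: [-0.1, -0.7, -3.2]
width: 23.6
grasp_force: 30.0
[ 534.15574823 -294.66214433] (array([  17.8, -217.7,   -0. ]), array([ 0.   , -0.001, -0.006])) [-0.14164405 -0.71531516 -3.16191341]
```

```bash
python3 -m creep '[{"translation":[2,-22,0],"angular":[0,0,0],"jaw":0},{"translation":[4,-46,0],"angular":[0,0,0],"jaw":0},{"translation":[6,-72,0],"angular":[0,0,0],"jaw":0},{"translation":[8,-98,0],"angular":[0,0,0],"jaw":0},{"translation":[10,-124,0],"angular":[0,0,0],"jaw":0},{"translation":[12,-150,0],"angular":[0,0,0],"jaw":0},{"translation":[14,-174,0],"angular":[0,0,0],"jaw":0},{"translation":[16,-194,0],"angular":[0,0,0],"jaw":0}]'
python3 -m creep '[{"translation":[2,-12,2],"angular":[0,0,0],"jaw":0},{"translation":[2,-20,8],"angular":[0,0,0],"jaw":0},{"translation":[2,-23,18],"angular":[0,0,0],"jaw":0},{"translation":[2,-23,30],"angular":[0,0,0],"jaw":0},{"translation":[2,-23,44],"angular":[0,0,0],"jaw":0},{"translation":[2,-23,58],"angular":[0,0,0],"jaw":0},{"translation":[2,-23,70],"angular":[0,0,0],"jaw":0},{"translation":[2,-23,80],"angular":[0,0,0],"jaw":0}]'
python3 - <<'E'
from h import *
s=snap('side');u,v=w2px('side',[[600,-290,60]])[0].astype(int);print(u,v)
cv2.imwrite('pics/c7.png',cv2.resize(s[v-45:v+45,u-60:u+60],(720,540),interpolation=cv2.INTER_CUBIC))
p=atL([637,-289],.055,65);print(p,go([*p,130],Rl(.055)))
E
```

```text
t: 16.35
ee_pos: [534.5, -271.3, 209.8]
orientation: [0.076, -3.14, -0.0]
ft_force: [0.3, -0.4, -3.7]
width: 23.9
grasp_force: 30.0
t: 17.35
ee_pos: [534.2, -292.3, 129.4]
orientation: [0.078, -3.14, -0.0]
ft_force: [-0.6, -0.3, -2.7]
width: 24.0
grasp_force: 30.0
348 176
[ 534.15574823 -294.66214433] (array([-0.5, -2.6, -1.7]), array([ 0.001, -0.002, -0.006]))
```

View pics/c7.png

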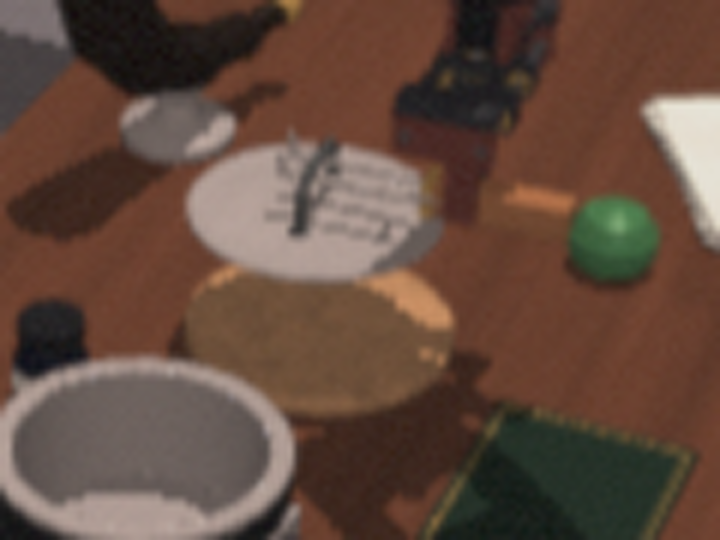

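The lid hangs level above the mat and the paperweight is clear. I lower it.

```bash
python3 -m creep '[{"translation":[0,-2,12],"angular":[0,0,0],"jaw":0},{"translation":[0,-2,25],"angular":[0,0,0],"jaw":0},{"translation":[0,-2,38],"angular":[0,0,0],"jaw":0},{"translation":[0,-2,50],"angular":[0,0,0],"jaw":0},{"translation":[0,-2,60],"angular":[0,0,0],"jaw":0},{"translation":[0,-2,68],"angular":[0,0,0],"jaw":0},{"translation":[0,-2,74],"angular":[0,0,0],"jaw":0},{"translation":[0,-2,78],"angular":[0,0,0],"jaw":0}]'
python3 -m creep '[{"translation":[0,0,2],"angular":[0,0,0],"jaw":0},{"translation":[0,0,4],"angular":[0,0,0],"jaw":0},{"translation":[0,0,6],"angular":[0,0,0],"jaw":0},{"translation":[0,0,8],"angular":[0,0,0],"jaw":0},{"translation":[0,0,10],"angular":[0,0,0],"jaw":0},{"translation":[0,0,11],"angular":[0,0,0],"jaw":0},{"translation":[0,0,11],"angular":[0,0,0],"jaw":0},{"translation":[0,0,11],"angular":[0,0,0],"jaw":0}]'
```

```text
t: 18.4
ee_pos: [534.4, -294.5, 52.1]
orientation: [-0.077, 3.141, -0.0]
ft_force: [-0.3, -0.8, -3.5]
width: 24.1
grasp_force: 30.0
t: 19.4
ee_pos: [534.4, -294.5, 41.4]
orientation: [-0.077, 3.141, -0.0]
ft_force: [-0.1, 0.1, -1.9]
width: 23.5
grasp_force: 30.0
```

Free of the bar (force dropped). Back off, drop, withdraw.

```bash
python3 -m creep '[{"translation":[3,0,0],"angular":[0,0,0],"jaw":0},{"translation":[7,0,0],"angular":[0,0,0],"jaw":0},{"translation":[11,0,0],"angular":[0,0,0],"jaw":0},{"translation":[13,0,0],"angular":[0,0,0],"jaw":0},{"translation":[13,0,5],"angular":[0,0,0],"jaw":0},{"translation":[13,0,10],"angular":[0,0,0],"jaw":0},{"translation":[13,0,14],"angular":[0,0,0],"jaw":0},{"translation":[13,0,14],"angular":[0,0,0],"jaw":0}]'
python3 -m creep '[{"translation":[4,0,0],"angular":[0,0,0],"jaw":0},{"translation":[9,0,0],"angular":[0,0,0],"jaw":0},{"translation":[15,0,0],"angular":[0,0,0],"jaw":0},{"translation":[22,0,0],"angular":[0,0,0],"jaw":0},{"translation":[30,0,0],"angular":[0,0,0],"jaw":0},{"translation":[42,0,0],"angular":[0,0,0],"jaw":0},{"translation":[55,0,-5],"angular":[0,0,0],"jaw":0},{"translation":[65,0,-20],"angular":[0,0,0],"jaw":0}]'
```

```text
t: 20.4
ee_pos: [521.1, -294.9, 26.8]
orientation: [0.078, -3.14, -0.001]
ft_force: [0.7, -0.4, -1.8]
width: 23.7
grasp_force: 30.0
t: 21.4
ee_pos: [454.8, -298.0, 47.4]
orientation: [0.077, -3.139, -0.002]
ft_force: [0.6, 0.2, -1.1]
width: 23.8
grasp_force: 30.0
```

```bash
python3 -m creep '[{"translation":[0,0,-30],"angular":[0,0,0],"jaw":0},{"translation":[0,0,-80],"angular":[0,0,0],"jaw":0},{"translation":[0,0,-130],"angular":[0,0,0.15],"jaw":0},{"translation":[0,20,-150],"angular":[0,0,0.32],"jaw":0},{"translation":[0,50,-150],"angular":[0,0,0.5],"jaw":0},{"translation":[5,80,-150],"angular":[0,0,0.67],"jaw":0},{"translation":[10,110,-150],"angular":[0,0,0.84],"jaw":0},{"translation":[15,140,-150],"angular":[0,0,1.0],"jaw":0}]'
python3 - <<'E'
from h import *
wi=ctrl.camera_info('wrist');snap('wrist')
for l in 'lid lid_loop trivet scoop pad'.split(): print(l,[(np.round(d['rect']).tolist(),round(d['score'],2)) for d in ctrl.look_for('wrist',l)][:1])
print(go([425,-110,200],Rl(-1.571)),go([425,-110,7.5],Rl(-1.571)))
E
```

```text
t: 22.4
ee_pos: [434.0, -158.5, 198.4]
orientation: [1.445, 2.788, 0.0]
ft_force: [-0.0, 0.5, -2.2]
width: 23.7
grasp_force: 30.0
lid [([328.0, 332.0, 364.0, 372.0], 0.95)]
lid_loop [([325.0, 333.0, 366.0, 372.0], 0.64)]
trivet [([315.0, 331.0, 330.0, 374.0], 0.75)]
scoop [([416.0, 0.0, 468.0, 40.0], 0.6)]
pad [([205.0, 0.0, 526.0, 249.0], 0.95)]
(array([46.4, 21. , -2.1]), array([0.001, 0.001, 0.622])) (array([ 46.7,  20.8, 190.4]), array([0.001, 0.001, 0.622]))
```

```bash
python3 -m creep '[{"translation":[12,6,30],"angular":[0,0,0.16],"jaw":0},{"translation":[24,11,60],"angular":[0,0,0.32],"jaw":0},{"translation":[36,16,100],"angular":[0,0,0.48],"jaw":0},{"translation":[47,21,140],"angular":[0,0,0.622],"jaw":0},{"translation":[47,21,170],"angular":[0,0,0.622],"jaw":0},{"translation":[47,21,183],"angular":[0,0,0.622],"jaw":0},{"translation":[47,21,189],"angular":[0,0,0.622],"jaw":0},{"translation":[47,21,190],"angular":[0,0,0.622],"jaw":0}]'
python3 -m creep '[{"translation":[0,0,0],"angular":[0,0,0],"jaw":0},{"translation":[0,0,0],"angular":[0,0,0],"jaw":0.7},{"translation":[0,0,0],"angular":[0,0,0],"jaw":0.8},{"translation":[0,0,0],"angular":[0,0,0],"jaw":0.8},{"translation":[0,0,0],"angular":[0,0,0],"jaw":0.8},{"translation":[0,0,-50],"angular":[0,0,0],"jaw":0.8},{"translation":[0,0,-110],"angular":[0,0,0],"jaw":0.8},{"translation":[0,0,-170],"angular":[0,0,0],"jaw":0.8}]'
python3 - <<'E'
from h import *
# scoop grasp at x_S=-62: dir +y; grip from y=73(x=-26) to -6.4(x=-108)
print(go([431.8,35,300],Rl(-1.571)))
E
```

```text
t: 23.7
ee_pos: [424.9, -109.3, 7.7]
orientation: [2.223, 2.218, 0.001]
ft_force: [-0.8, -0.1, -1.2]
width: 23.7
grasp_force: 30.0
t: 24.7
ee_pos: [423.9, -108.7, 178.9]
orientation: [-2.223, -2.219, 0.001]
ft_force: [0.4, 0.2, 0.3]
width: 70.4
grasp_force: 0.0
(array([ 143.7,    7.5, -121.1]), array([-0.001, -0.   , -0.002]))
```

```bash
python3 -m creep '[{"translation":[20,2,-20],"angular":[0,0,0],"jaw":0.8},{"translation":[45,4,-40],"angular":[0,0,0],"jaw":0.8},{"translation":[70,6,-60],"angular":[0,0,0],"jaw":0.8},{"translation":[95,8,-80],"angular":[0,0,0],"jaw":0.8},{"translation":[120,8,-90],"angular":[0,0,0],"jaw":0.8},{"translation":[140,8,-90],"angular":[0,0,0],"jaw":0.8},{"translation":[143,8,-90],"angular":[0,0,0],"jaw":0.8},{"translation":[143,8,-90],"angular":[0,0,0],"jaw":0.8}]'
python3 - <<'E'
from h import *
wi=ctrl.camera_info('wrist');snap('wrist','w8.png',scale=1.25);np.save('w8.npy',wi,allow_pickle=True)
for l in 'lifter scoop tray wax0'.split(): print(l,[(np.round(d['rect']).tolist(),round(d['score'],2)) for d in ctrl.look_for('wrist',l)][:7])
E
```

```text
t: 25.7
ee_pos: [432.4, 34.0, 267.1]
orientation: [-2.223, -2.22, 0.001]
ft_force: [0.2, -0.3, -0.8]
width: 70.5
grasp_force: 0.0
lifter [([307.0, 212.0, 330.0, 353.0], 0.83), ([408.0, 119.0, 640.0, 278.0], 0.52)]
scoop [([282.0, 25.0, 361.0, 203.0], 0.72)]
tray [([411.0, 118.0, 640.0, 277.0], 0.29)]
wax0 []
```

View pics/w8.png

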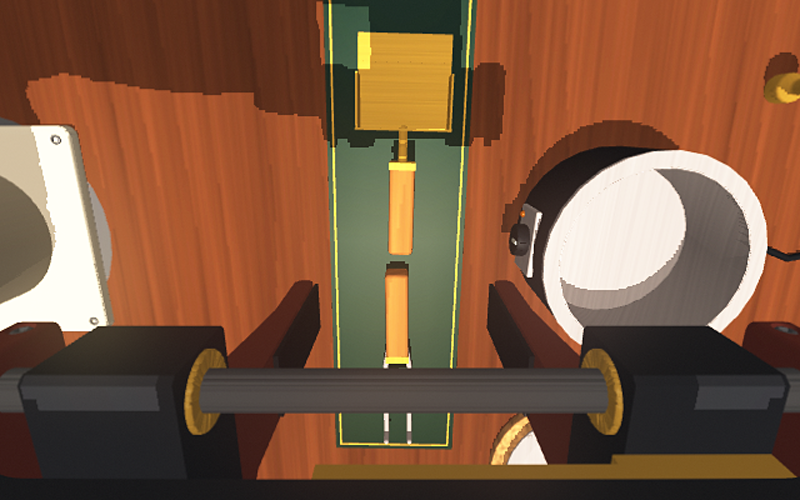

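The scoop grip is at (401,165 to 254) with its pan above it. The lifter lies straight at (397,265 to 365), and the melter is open at about (655,245).

Run:
```python
from h import *
i=np.load('w8.npy',allow_pickle=True).item()
f=lambda uv,z:px2w('wrist',np.array(uv)/1.25,z,i)[:,:2]
g=f([[402.5,163],[400,254]],70);print('grip',g);print('pan lip',f([[358,33],[453,35]],5),'rear',f([[356,129],[452,131]],35),'melter rim x/y ext',f([[767,245],[655,149]],96))
P=g.mean(0);d=g[0]-g[1];y=np.arctan2(d[1],d[0]);print(y)
o,p,r=pose();print(go([*(g[1]+d/np.linalg.norm(d)*45),39.5],Rl(y+np.pi)))
```

```text
grip [[432.23323457  75.008305  ]
 [429.85883649  -5.00802395]]
pan lip [[391.26090222 188.10584813]
 [478.8734414  186.27891896]] rear [[390.09597336 102.64050172]
 [477.05960732 100.76614814]] melter rim x/y ext [[732.76482511  10.2331555 ]
 [628.06644183  87.63259954]]
1.541131112747006
(array([  6.3,  -1.4, 227.7]), array([-0.   ,  0.   ,  0.027]))
```

```bash
python3 -m creep '[{"translation":[2,-1,40],"angular":[0,0,0.02],"jaw":0.8},{"translation":[4,-1,85],"angular":[0,0,0.02],"jaw":0.8},{"translation":[6,-1,130],"angular":[0,0,0.02],"jaw":0.8},{"translation":[6,-1,170],"angular":[0,0,0.02],"jaw":0.8},{"translation":[6,-1,205],"angular":[0,0,0.02],"jaw":0.8},{"translation":[6,-1,222],"angular":[0,0,0.02],"jaw":0.8},{"translation":[6,-1,228],"angular":[0,0,0.02],"jaw":0.8},{"translation":[6,-1,228],"angular":[0,0,0.02],"jaw":0}]'
python3 -m creep '[{"translation":[0,0,0],"angular":[0,0,0],"jaw":0},{"translation":[0,0,0],"angular":[0,0,0],"jaw":0},{"translation":[0,0,0],"angular":[0,0,0],"jaw":0},{"translation":[0,0,0],"angular":[0,0,0],"jaw":0},{"translation":[0,0,-20],"angular":[0,0,0],"jaw":0},{"translation":[0,0,-60],"angular":[0,0,0],"jaw":0},{"translation":[0,0,-110],"angular":[0,0,0],"jaw":0},{"translation":[0,0,-160],"angular":[0,0,0],"jaw":0}]'
python3 - <<'E'
from h import *
# scoop dir = tool +x now. go above tray approach, dir +x: Rl(pi)
print(go([450,200,300],Rl(np.pi)))
E
```

```text
t: 26.95
ee_pos: [431.8, 40.0, 39.4]
orientation: [-2.246, -2.196, 0.0]
ft_force: [-0.2, 0.3, -0.1]
width: 63.6
grasp_force: 0.0
t: 27.95
ee_pos: [430.9, 40.1, 200.6]
orientation: [-2.245, -2.197, 0.001]
ft_force: [0.6, 0.1, -2.3]
width: 21.8
grasp_force: 30.0
(array([160.2,  15.5, -99.5]), array([-1.000e-03,  1.000e-03,  1.549e+00]))
```

```bash
python3 -m creep '[{"translation":[10,0,-15],"angular":[0,0,0.18],"jaw":0},{"translation":[25,0,-30],"angular":[0,0,0.36],"jaw":0},{"translation":[40,0,-50],"angular":[0,0,0.54],"jaw":0},{"translation":[60,0,-70],"angular":[0,0,0.72],"jaw":0},{"translation":[80,0,-90],"angular":[0,0,0.9],"jaw":0},{"translation":[100,0,-100],"angular":[0,0,1.08],"jaw":0},{"translation":[115,0,-100],"angular":[0,0,1.26],"jaw":0},{"translation":[120,0,-100],"angular":[0,0,1.44],"jaw":0}]'
python3 -m creep '[{"translation":[0,0,0],"angular":[0,0,0.105],"jaw":0},{"translation":[0,0,0],"angular":[0,0,0.105],"jaw":0},{"translation":[0,0,0],"angular":[0,0,0.105],"jaw":0},{"translation":[0,0,0],"angular":[0,0,0.105],"jaw":0},{"translation":[0,0,0],"angular":[0,0,0.105],"jaw":0},{"translation":[0,0,0],"angular":[0,0,0.105],"jaw":0},{"translation":[0,0,0],"angular":[0,0,0.105],"jaw":0},{"translation":[0,0,0],"angular":[0,0,0.105],"jaw":0}]'
python3 - <<'E'
from h import *
wi=ctrl.camera_info('wrist');snap('wrist','w9.png',scale=1.25);np.save('w9.npy',wi,allow_pickle=True)
for l in 'tray wax0'.split(): print(l,[(np.round(d['rect']).tolist(),round(d['score'],2)) for d in ctrl.look_for('wrist',l)][:8])
print(pose()[0]['qpos'].round(2),go([430,160,300],Rl(np.pi)))
E
```

```text
t: 28.95
ee_pos: [433.7, 160.8, 299.0]
orientation: [3.137, 0.163, -0.002]
ft_force: [-0.3, -0.8, -2.0]
width: 21.7
grasp_force: 30.0
t: 29.95
ee_pos: [434.3, 160.2, 299.3]
orientation: [-3.142, -0.006, 0.0]
ft_force: [-1.0, -0.1, -1.9]
width: 22.2
grasp_force: 30.0
tray [([155.0, 0.0, 242.0, 83.0], 0.68), ([631.0, 1.0, 640.0, 37.0], 0.61)]
wax0 [([177.0, 26.0, 210.0, 58.0], 0.91), ([216.0, 0.0, 241.0, 13.0], 0.79), ([222.0, 26.0, 232.0, 51.0], 0.43)]
[0.33 0.09 1.89 0.   1.16 1.89] (array([-4.3,  0.1, -0.7]), array([0.   , 0.   , 0.004]))
```

View pics/w9.png

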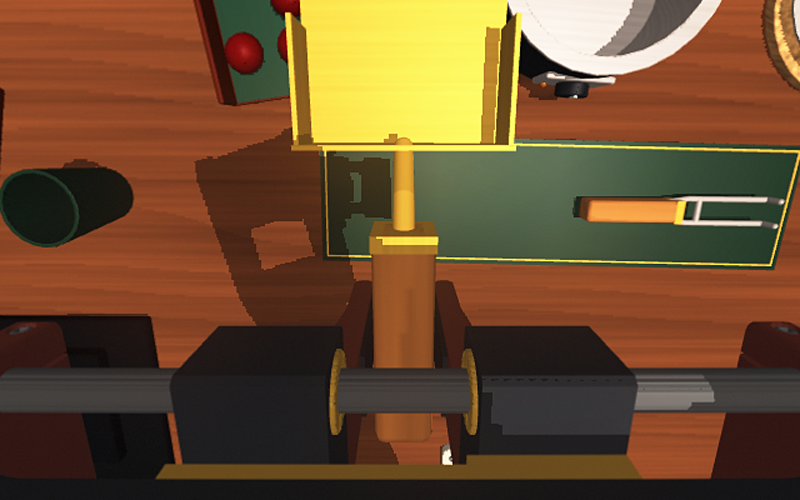

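The view shows the tray only partly, its left edge at about (235,50), with the pan blocking the rest. I move forward for a full look.

```bash
python3 -m creep '[{"translation":[20,5,-10],"angular":[0,0,0],"jaw":0},{"translation":[50,12,-20],"angular":[0,0,0],"jaw":0},{"translation":[85,20,-30],"angular":[0,0,0],"jaw":0},{"translation":[120,30,-40],"angular":[0,0,0],"jaw":0},{"translation":[150,38,-50],"angular":[0,0,0],"jaw":0},{"translation":[165,40,-50],"angular":[0,0,0],"jaw":0},{"translation":[165,40,-50],"angular":[0,0,0],"jaw":0},{"translation":[165,40,-50],"angular":[0,0,0],"jaw":0}]'
python3 - <<'E'
from h import *
wi=ctrl.camera_info('wrist');im=snap('wrist');np.save('w10.npy',wi,allow_pickle=True)
for l in 'tray wax0'.split(): print(l,[(np.round(d['rect']).tolist(),round(d['score'],2)) for d in ctrl.look_for('wrist',l)][:8])
cv2.imwrite('pics/w10.png',cv2.resize(im[:300,:480],None,fx=1.6,fy=1.6,interpolation=cv2.INTER_CUBIC))
E
```

```text
t: 31.1
ee_pos: [598.2, 121.0, 348.6]
orientation: [3.141, 0.007, -0.003]
ft_force: [0.6, -0.3, -1.7]
width: 22.0
grasp_force: 30.0
tray [([136.0, 44.0, 256.0, 203.0], 0.57)]
wax0 [([172.0, 62.0, 201.0, 90.0], 0.98), ([163.0, 95.0, 191.0, 125.0], 0.96), ([206.0, 121.0, 233.0, 146.0], 0.73), ([214.0, 153.0, 240.0, 175.0], 0.71), ([200.0, 91.0, 225.0, 117.0], 0.65), ([177.0, 154.0, 205.0, 182.0], 0.63)]
```

View pics/w10.png

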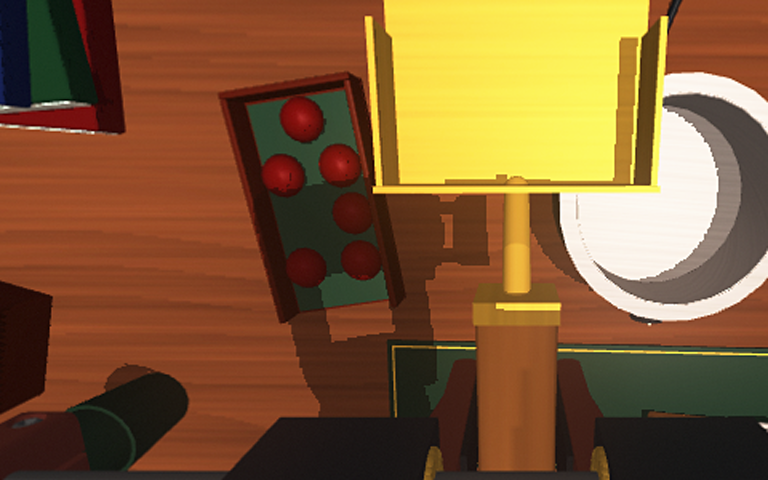

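The tray holds six cakes. Its back corners are at (219,94) and (353,73) and its open end runs from about (283,321) to (403,300). I now fit the tray pose.

Run:
```python
from h import *
from scipy.optimize import least_squares
i=np.load('w10.npy',allow_pickle=True).item()
obs=[([100,55,40],(219,94)),([100,-55,40],(353,73)),([-100,-55,40],(405,298)),([-100,55,40],(281,322)),([-100,49,6],(299,312)),([-100,-49,6],(391,301)),([94,49,6],(247,106)),([94,-49,6],(349,86))]
L=np.array([a for a,_ in obs],float);uv=np.array([b for _,b in obs])/1.6
def W(q): return R.from_euler('z',q[2]).apply(L)+[q[0],q[1],0]
f=lambda q:(w2px('wrist',W(q),i)-uv).ravel()
s=least_squares(f,[630,296,.1],loss='soft_l1');print('tray',s.x,f(s.x).reshape(-1,2).round(1).tolist())
b=np.array([[172,62,201,90],[163,95,191,125],[206,121,233,146],[214,153,240,175],[200,91,225,117],[177,154,205,182]],float)
w=px2w('wrist',np.c_[(b[:,0]+b[:,2])/2,(b[:,1]+b[:,3])/2],20,i)
print('wax in tray',R.from_euler('z',-s.x[2]).apply(w-[s.x[0],s.x[1],0])[:,:2].round(0).tolist())
# melter rim outer, z=96 : left 558/1.6.., right ext unknown
print('rim pts',px2w('wrist',np.array([[558,200],[660,323],[690,72]])/1.6,96,i)[:,:2].round(1).tolist())
# scoop pan in tool frame
o,p,r=pose()
print('pan rear corners',(px2w('wrist',np.array([[374,188],[658,188]])/1.6,p[2]-36.5+32,i)-p).round(1).tolist())
```

```text
tray [6.33793928e+02 2.94219288e+02 1.45940888e-01] [[-0.5, -0.8], [-2.1, -0.6], [-4.0, 6.3], [-0.4, 1.6], [1.3, 1.0], [5.5, -0.7], [0.2, -1.4], [4.4, 0.4]]
wax in tray [[71.0, 3.0], [29.0, 27.0], [-12.0, -25.0], [-57.0, -26.0], [30.0, -24.0], [-55.0, 28.0]]
rim pts [[643.3, 87.6], [546.5, 3.2], [733.4, -4.4]]
pan rear corners [[64.3, 41.2, -4.5], [64.6, -44.2, -4.5]]
```

```bash
cat > tray.py <<'E'
from h import *
from scipy.optimize import least_squares
i=np.load('w10.npy',allow_pickle=True).item()
obs=[([100,55,40],(219,94)),([100,-55,40],(353,73)),([-100,-55,0],(404,299)),([-100,55,40],(281,322)),([-100,49,6],(299,312)),([94,49,6],(247,106))]
L=np.array([a for a,_ in obs],float);uv=np.array([b for _,b in obs])/1.6
W=lambda q:R.from_euler('z',q[2]).apply(L)+[q[0],q[1],0]
f=lambda q:(w2px('wrist',W(q),i)-uv).ravel()
s=least_squares(f,[630,296,.1],loss='soft_l1');print('tray',s.x,f(s.x).reshape(-1,2).round(1).tolist())
b=np.array([[172,62,201,90],[163,95,191,125],[206,121,233,146],[214,153,240,175],[200,91,225,117],[177,154,205,182]],float)
w=px2w('wrist',np.c_[(b[:,0]+b[:,2])/2,(b[:,1]+b[:,3])/2],20,i)
print('wax in tray',R.from_euler('z',-s.x[2]).apply(w-[s.x[0],s.x[1],0])[:,:2].round(0).tolist())
E
python3 tray.py
```

```text
tray [6.33171515e+02 2.94475154e+02 1.34755662e-01] [[0.1, -0.9], [-1.3, 0.3], [1.2, -0.1], [-1.4, 1.7], [0.4, 1.1], [0.7, -1.5]]
wax in tray [[72.0, 3.0], [29.0, 27.0], [-11.0, -25.0], [-56.0, -27.0], [30.0, -24.0], [-55.0, 27.0]]
```

```bash
cat >> h.py <<'E'
TR=np.array([633.,294.5]);TY=.135
ZT=36.5
def scoopgo(P,yaw,pitch,yo=-1.5):
    "moves to bring lip centre (underside) to world P"
    Rs=R.from_euler('z',yaw)*R.from_euler('y',pitch)
    t=np.array(P)-Rs.apply([87+64.4,yo,-ZT])
    return t.round(1),go(t,Rs*R.from_matrix(np.diag([1,-1,-1.])))
def tr(x,y=0): return TR+[x*np.cos(TY)-y*np.sin(TY),x*np.sin(TY)+y*np.cos(TY)]
def lip(yo=-1.5):
    o,p,r=pose();Rs=r*R.from_matrix(np.diag([1,-1,-1.]));w=p+Rs.apply([87+64.4,yo,-ZT])
    q=R.from_euler('z',-TY).apply(w-[*TR,0]);return q.round(1),Rs.as_euler('ZYX').round(3),o['ft_force'].round(1)
E
python3 - <<'E'
from h import *
i=np.load('w10.npy',allow_pickle=True).item()
print('pot',px2w('wrist',np.array([[100,440]])/1.6,92,i),px2w('wrist',np.array([[135,385]])/1.6,0,i))
print(scoopgo([*tr(-118),60],TY,.05)); print(scoopgo([*tr(-118),60+200],TY,.05))
E
```

```text
pot [[437.65348936 478.55241442  92.        ]] [[449.33117761 508.79913618   0.        ]]
(array([367.8, 260. , 104. ]), (array([-230. , -139.9,  245.4]), array([-0.003, -0.049, -0.131])))
(array([367.8, 260. , 304. ]), (array([-230.1, -139.9,   45.4]), array([-0.003, -0.049, -0.131])))
```

```bash
python3 -m creep '[{"translation":[-20,-10,5],"angular":[0,0,0],"jaw":0},{"translation":[-60,-35,10],"angular":[0,-0.01,-0.03],"jaw":0},{"translation":[-100,-60,20],"angular":[0,-0.02,-0.06],"jaw":0},{"translation":[-145,-88,35],"angular":[0,-0.03,-0.1],"jaw":0},{"translation":[-185,-114,60],"angular":[-0.003,-0.049,-0.131],"jaw":0},{"translation":[-215,-132,100],"angular":[-0.003,-0.049,-0.131],"jaw":0},{"translation":[-230,-140,150],"angular":[-0.003,-0.049,-0.131],"jaw":0},{"translation":[-230,-140,200],"angular":[-0.003,-0.049,-0.131],"jaw":0}]'
python3 - <<'E'
from h import *
print(lip(),scoopgo([*tr(-112),11],TY,.05),scoopgo([*tr(-84),9],TY,.05),pose()[0]['qpos'].round(2))
E
```

```text
t: 32.25
ee_pos: [367.7, 260.7, 148.8]
orientation: [3.131, 0.215, -0.074]
ft_force: [0.1, 0.5, -2.5]
width: 22.1
grasp_force: 30.0
(array([-117.9,    1.1,  105.2]), array([0.137, 0.047, 0.001]), array([ 0.1,  0.5, -2.5])) (array([373.8, 260.8,  55. ]), (array([10.5,  0.9, 93.4]), array([-0.001, -0.003,  0.002]))) (array([401.5, 264.6,  53. ]), (array([38.5,  0.9, 94.1]), array([-0.001, -0.003,  0.002]))) [0.58 0.3  2.03 0.03 0.85 1.99]
```

```bash
python3 -m creep '[{"translation":[10,1,20],"angular":[0,-0.003,0.002],"jaw":0},{"translation":[10,1,50],"angular":[0,-0.003,0.002],"jaw":0},{"translation":[10,1,75],"angular":[0,-0.003,0.002],"jaw":0},{"translation":[11,1,93],"angular":[0,-0.003,0.002],"jaw":0},{"translation":[20,1,93.5],"angular":[0,-0.003,0.002],"jaw":0},{"translation":[30,1,93.8],"angular":[0,-0.003,0.002],"jaw":0},{"translation":[36,1,94],"angular":[0,-0.003,0.002],"jaw":0},{"translation":[36,1,94],"angular":[0,-0.003,0.002],"jaw":0}]'
python3 - <<'E'
from h import *
print(lip(),scoopgo([*tr(-86),6],TY,.05),pose()[0]['moment'])
E
python3 -m creep '[{"translation":[0,0,0.5],"angular":[0,0,0],"jaw":0},{"translation":[0,0,1],"angular":[0,0,0],"jaw":0},{"translation":[0,0,1.5],"angular":[0,0,0],"jaw":0},{"translation":[0,0,2],"angular":[0,0,0],"jaw":0},{"translation":[0,0,2],"angular":[0,0,0],"jaw":0},{"translation":[0,0,2],"angular":[0,0,0],"jaw":0},{"translation":[0,0,2],"angular":[0,0,0],"jaw":0},{"translation":[0,0,2],"angular":[0,0,0],"jaw":0}]'
```

```text
t: 33.25
ee_pos: [401.2, 263.5, 54.3]
orientation: [3.131, 0.208, -0.079]
ft_force: [0.6, 0.8, -1.8]
width: 21.8
grasp_force: 30.0
(array([-84.5,  -1.4,  10.2]), array([0.132, 0.05 , 0.001]), array([ 0.6,  0.8, -1.8])) (array([399.6, 264.3,  50. ]), (array([-1.3, -1. ,  4.4]), array([-0.001,  0.   , -0.003]))) [-0.06521035  0.15047061 -0.01502368]
t: 34.25
ee_pos: [400.0, 263.1, 51.7]
orientation: [3.13, 0.208, -0.082]
ft_force: [-1.8, -1.0, 2.0]
width: 21.8
grasp_force: 30.0
```

```bash
python3 -m creep '[{"translation":[12,-1,-1],"angular":[0,0,0],"jaw":0},{"translation":[24,-1,-1.6],"angular":[0,0,0],"jaw":0},{"translation":[36,-1,-2.2],"angular":[0,0,0],"jaw":0},{"translation":[48,-1,-2.8],"angular":[0,0,0],"jaw":0},{"translation":[60,-1,-3.4],"angular":[0,0,0],"jaw":0},{"translation":[72,-1,-4],"angular":[0,0,0],"jaw":0},{"translation":[84,-1,-4.6],"angular":[0,0,0],"jaw":0},{"translation":[96,-1,-5.2],"angular":[0,0,0],"jaw":0}]'
cat > wx.py <<'E'
from h import *
print(lip());wi=ctrl.camera_info('wrist');snap('wrist','last.png')
Z=float(__import__('sys').argv[1]) if len(__import__('sys').argv)>1 else 22
for d in ctrl.look_for('wrist','wax0'):
    if d['score']<.25: continue
    b=d['rect'];w=px2w('wrist',[[(b[0]+b[2])/2,(b[1]+b[3])/2]],Z,wi)[0]
    print(np.round(b),round(d['score'],2),R.from_euler('z',-TY).apply(w-[*TR,0])[:2].round(0),w[:2].round(0))
E
python3 wx.py
```

```text
t: 35.25
ee_pos: [495.9, 276.9, 51.9]
orientation: [3.13, 0.208, -0.082]
ft_force: [-1.3, 0.2, -0.3]
width: 21.9
grasp_force: 30.0
(array([11.1, -0.8,  7.5]), array([0.133, 0.052, 0.   ]), array([-1.3,  0.2, -0.3]))
[330.   3. 409.  58.] 0.97 [-33. -25.] [604. 266.]
```

```bash
python3 -m creep '[{"translation":[7,-1,-0.3],"angular":[0,0,0],"jaw":0},{"translation":[14,-1,-0.7],"angular":[0,0,0],"jaw":0},{"translation":[21,-1,-1],"angular":[0,0,0],"jaw":0},{"translation":[28,-1,-1.4],"angular":[0,0,0],"jaw":0},{"translation":[34,-1,-1.7],"angular":[0,0,0],"jaw":0},{"translation":[40,-1,-2],"angular":[0,0,0],"jaw":0},{"translation":[40,-1,-2],"angular":[0,0,0],"jaw":0},{"translation":[40,-1,-2],"angular":[0,0,0],"jaw":0}]'
python3 wx.py
```

```text
t: 36.35
ee_pos: [535.1, 283.2, 51.8]
orientation: [3.13, 0.208, -0.08]
ft_force: [0.0, 0.2, -1.0]
width: 21.6
grasp_force: 30.0
(array([50.8,  0.2,  7.6]), array([0.133, 0.051, 0.   ]), array([ 0. ,  0.2, -1. ]))
[231.   0. 311.  40.] 0.78 [12. 26.] [641. 322.]
[346.   1. 420.  27.] 0.73 [ 14. -30.] [651. 266.]
[319.  19. 398.  97.] 0.7 [ -6. -18.] [630. 275.]
```

View pics/last.png

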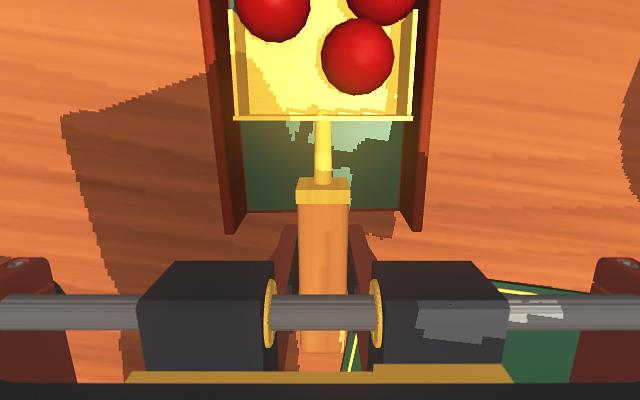

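The view shows three cakes already riding on the pan, at (273,15), (380,8) and (357,57), with the scoop centred in the tray. I push on gently.

```bash
python3 -m creep '[{"translation":[5,0,-0.2],"angular":[0,0,0],"jaw":0},{"translation":[10,0,-0.5],"angular":[0,0,0],"jaw":0},{"translation":[15,0,-0.7],"angular":[0,0,0],"jaw":0},{"translation":[20,0,-1],"angular":[0,0,0],"jaw":0},{"translation":[25,0,-1.2],"angular":[0,0,0],"jaw":0},{"translation":[25,0,-1.2],"angular":[0,0,0],"jaw":0},{"translation":[25,0,-1.2],"angular":[0,0,0],"jaw":0},{"translation":[25,0,-1.2],"angular":[0,0,0],"jaw":0}]'
python3 wx.py
```

```text
t: 37.45
ee_pos: [559.9, 286.6, 51.8]
orientation: [3.13, 0.208, -0.08]
ft_force: [0.6, -0.4, -1.2]
width: 21.8
grasp_force: 30.0
(array([75.8,  0.2,  7.5]), array([0.133, 0.051, 0.   ]), array([ 0.6, -0.4, -1.2]))
[342.   1. 415.  34.] 0.95 [ 38. -28.] [674. 272.]
[252.   0. 329.  79.] 0.87 [28. 16.] [658. 314.]
[323.  29. 399. 101.] 0.84 [ 15. -20.] [651. 276.]
[228.   1. 284.  19.] 0.59 [41. 33.] [669. 333.]
```

```bash
python3 -m creep '[{"translation":[3,0,-0.1],"angular":[0,0,0],"jaw":0},{"translation":[6,0,-0.3],"angular":[0,0,0],"jaw":0},{"translation":[9,0,-0.4],"angular":[0,0,0],"jaw":0},{"translation":[12,0,-0.6],"angular":[0,0,0],"jaw":0},{"translation":[14,0,-0.7],"angular":[0,0,0],"jaw":0},{"translation":[14,0,-0.7],"angular":[0,0,0],"jaw":0},{"translation":[14,0,-0.7],"angular":[0,0,0],"jaw":0},{"translation":[14,0,-0.7],"angular":[0,0,0],"jaw":0}]'
python3 wx.py
```

```text
t: 38.55
ee_pos: [573.3, 288.3, 51.3]
orientation: [3.13, 0.208, -0.082]
ft_force: [0.3, -0.0, -2.8]
width: 21.9
grasp_force: 30.0
(array([89.3,  0.1,  6.9]), array([ 0.133,  0.052, -0.   ]), array([ 0.3, -0. , -2.8]))
[221.   3. 284.  26.] 0.79 [53. 35.] [681. 336.]
[312.  52. 390. 116.] 0.74 [ 19. -15.] [654. 282.]
[332.   0. 404.  55.] 0.66 [ 47. -23.] [682. 278.]
[243.  16. 319.  91.] 0.58 [34. 21.] [664. 320.]
```

```bash
python3 -m creep '[{"translation":[-1,0,0],"angular":[0,0.05,0],"jaw":0},{"translation":[-2,0,0],"angular":[0,0.1,0],"jaw":0},{"translation":[-3,0,0],"angular":[0,0.15,0],"jaw":0},{"translation":[-5,0,0],"angular":[0,0.21,0],"jaw":0},{"translation":[-7,0,-1],"angular":[0,0.27,0],"jaw":0},{"translation":[-9,0,-2],"angular":[0,0.33,0],"jaw":0},{"translation":[-10,0,-3],"angular":[0,0.39,0],"jaw":0},{"translation":[-10,0,-4],"angular":[0,0.44,0],"jaw":0}]'
python3 wx.py 60
python3 -m creep '[{"translation":[2,0,-3],"angular":[0,0,0],"jaw":0},{"translation":[5,0,-13],"angular":[0,0,0],"jaw":0},{"translation":[10,0,-25],"angular":[0,0,0],"jaw":0},{"translation":[15,0,-37],"angular":[0,0,0],"jaw":0},{"translation":[20,0,-50],"angular":[0,0,0],"jaw":0},{"translation":[25,0,-62],"angular":[0,0,0],"jaw":0},{"translation":[30,0,-75],"angular":[0,0,0],"jaw":0},{"translation":[30,0,-75],"angular":[0,0,0],"jaw":0}]'
python3 - <<'E'
from h import *
print(lip(),pose()[0]['qpos'].round(2),pose()[0]['moment'])
wi=ctrl.camera_info('wrist');snap('wrist','last.png')
for d in ctrl.look_for('wrist','wax0'):
    print(np.round(d['rect']),round(d['score'],2))
snap('top')
for d in ctrl.look_for('top','wax0'):
    b=d['rect'];w=px2w('top',[[(b[0]+b[2])/2,(b[1]+b[3])/2]],20)[0]
    print('top',np.round(b),round(d['score'],2),R.from_euler('z',-TY).apply(w-[*TR,0])[:2].round(0))
E
```

```text
t: 39.65
ee_pos: [563.9, 287.1, 56.4]
orientation: [-3.05, -0.202, -0.602]
ft_force: [1.4, -1.0, -3.5]
width: 22.2
grasp_force: 30.0
(array([84.4,  0. , 80.2]), array([ 0.132, -0.39 ,  0.001]), array([ 1.4, -1. , -3.5]))
[423.  46. 478. 103.] 0.92 [ 22. -70.] [664. 229.]
[329.   0. 400.  64.] 0.82 [ 47. -23.] [683. 278.]
[314.  58. 388. 120.] 0.76 [ 14. -15.] [649. 281.]
[234.   0. 311.  49.] 0.72 [52. 28.] [680. 329.]
[243.  43. 318. 113.] 0.63 [20. 23.] [650. 320.]
[321.   2. 335.   6.] 0.53 [64. -3.] [697. 300.]
t: 40.75
ee_pos: [563.9, 287.4, 138.6]
orientation: [-3.049, -0.203, -0.603]
ft_force: [-0.1, -0.3, -4.2]
width: 21.9
grasp_force: 30.0
(array([ 84.5,   0.4, 162.5]), array([ 0.132, -0.39 ,  0.001]), array([-0.1, -0.3, -4.2])) [ 0.52  0.43  1.93 -0.34  0.44  2.25] [-0.10925061  0.65929978 -0.07586674]
[237.   1. 308.  53.] 0.92
[329.   0. 402.  66.] 0.75
[242.  49. 314. 118.] 0.72
[314.  59. 387. 119.] 0.63
[315.   0. 340.   4.] 0.4
top [217. 182. 235. 196.] 0.7 [43. 15.]
top [206. 173. 217. 183.] 0.48 [84. 56.]
top [252. 178. 261. 188.] 0.44 [ 52. -80.]
top [223. 171. 240. 185.] 0.41 [77. -5.]
```

Run:
```python
from h import *
a=cv2.imread('pics/last.png');t=snap('top');s=snap('side')
u,v=w2px('side',[[650,290,60]])[0].astype(int);print('side off',u-80,v-30)
u=max(80,u);v=max(30,v)
T=cv2.resize(t[150:225,195:275],(320,300),interpolation=cv2.INTER_CUBIC)
S=cv2.resize(s[v-30:v+30,u-80:u+80],(800,300),interpolation=cv2.INTER_CUBIC)
cv2.imwrite('pics/comp.png',np.vstack([np.hstack([cv2.resize(a,(480,300)),T]),S]))
```

```text
side off 191 233
```

View pics/comp.png

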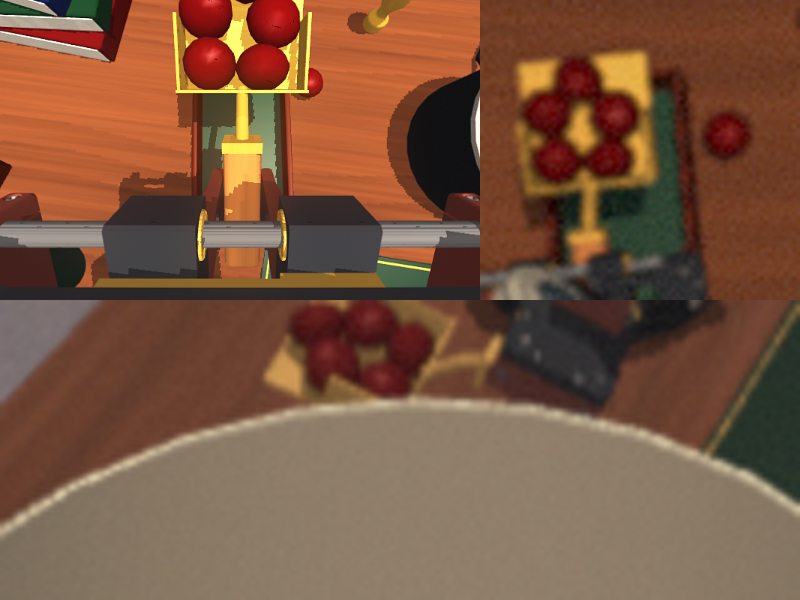

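The composite shows five cakes secure in the tilted pan and one that escaped onto the desk beside the tray, at about pixel (257,183) in the top view. I pour the five first.

Run:
```python
from h import *
snap('top')
for l in ('seal_stamp',): 
    for d in ctrl.look_for('top',l)[:1]: b=d['rect'];print(l,np.round(b),px2w('top',[[(b[0]+b[2])/2,b[3]-2]],0)[0].round())
print('loose',px2w('top',[[256.7,183.3]],14)[0].round())
print(scoopgo([595,0,190],0,-.39))
```

```text
seal_stamp [280. 140. 290. 160.] [786. 140.   0.]
loose [696. 222.  14.]
(array([441.1,   1.5, 166.2]), (array([-135.6,  266.7,  -87.4]), array([-0.05 ,  0.003,  0.123])))
```

```bash
python3 -m creep '[{"translation":[-4,6,-6],"angular":[0,0,0],"jaw":0},{"translation":[-12,20,-12],"angular":[-0.005,0,0.01],"jaw":0},{"translation":[-22,42,-20],"angular":[-0.01,0,0.02],"jaw":0},{"translation":[-34,66,-28],"angular":[-0.015,0,0.035],"jaw":0},{"translation":[-46,90,-35],"angular":[-0.02,0.001,0.045],"jaw":0},{"translation":[-58,114,-42],"angular":[-0.025,0.001,0.055],"jaw":0},{"translation":[-70,138,-49],"angular":[-0.03,0.002,0.065],"jaw":0},{"translation":[-82,162,-56],"angular":[-0.035,0.002,0.08],"jaw":0}]'
python3 -m creep '[{"translation":[-12,24,-7],"angular":[-0.004,0,0.01],"jaw":0},{"translation":[-24,48,-14],"angular":[-0.008,0,0.02],"jaw":0},{"translation":[-34,70,-20],"angular":[-0.012,0,0.03],"jaw":0},{"translation":[-44,88,-26],"angular":[-0.015,0,0.04],"jaw":0},{"translation":[-50,100,-30],"angular":[-0.015,0.001,0.043],"jaw":0},{"translation":[-54,105,-31],"angular":[-0.015,0.001,0.043],"jaw":0},{"translation":[-54,105,-31],"angular":[-0.015,0.001,0.043],"jaw":0},{"translation":[-54,105,-31],"angular":[-0.015,0.001,0.043],"jaw":0}]'
python3 - <<'E'
from h import *
print(lip(),pose()[0]['qpos'].round(2),scoopgo([600,-1,175],0,0),scoopgo([608,-1,118],0,.35),scoopgo([612,-1,112],0,.65))
E
```

```text
t: 42.15
ee_pos: [487.1, 112.0, 158.0]
orientation: [-3.075, -0.069, -0.607]
ft_force: [0.0, -0.2, -3.3]
width: 22.2
grasp_force: 30.0
t: 43.15
ee_pos: [431.7, 6.0, 166.2]
orientation: [-3.081, -0.0, -0.611]
ft_force: [0.2, 0.3, -3.1]
width: 21.8
grasp_force: 30.0
(array([ -86.1, -281. ,  190.2]), array([ 0.   , -0.391,  0.001]), array([ 0.2,  0.3, -3.1])) [-0.02  0.1   2.33  0.03  0.31  1.53] (array([448.6,   0.5, 211.5]), (array([ 32.9,   5.5, -35.4]), array([-0.001, -0.391,  0.   ]))) (array([478.3,   0.5, 204.2]), (array([ 57.6,   5.5, -17.3]), array([-0.001, -0.741,  0.   ]))) (array([5.136e+02, 5.000e-01, 2.327e+02]), (array([101.1,   5.5, -30.2]), array([-0.   , -1.041,  0.   ])))
```

```bash
python3 -m creep '[{"translation":[11,2,-12],"angular":[0,-0.13,0],"jaw":0},{"translation":[22,4,-24],"angular":[0,-0.26,0],"jaw":0},{"translation":[33,5.5,-35],"angular":[0,-0.39,0],"jaw":0},{"translation":[41,5.5,-29],"angular":[0,-0.5,0],"jaw":0},{"translation":[49,5.5,-23],"angular":[0,-0.62,0],"jaw":0},{"translation":[58,5.5,-17],"angular":[0,-0.74,0],"jaw":0},{"translation":[72,5.5,-21],"angular":[0,-0.84,0],"jaw":0},{"translation":[86,5.5,-25],"angular":[0,-0.94,0],"jaw":0}]'
python3 -m creep '[{"translation":[13,0,2],"angular":[0,-0.1,0],"jaw":0},{"translation":[13,0,2],"angular":[0,-0.1,0],"jaw":0},{"translation":[13,0,2],"angular":[0,-0.1,0],"jaw":0},{"translation":[13,0,2],"angular":[0,-0.1,0],"jaw":0},{"translation":[13,0,2],"angular":[0,-0.1,0],"jaw":0},{"translation":[13,0,2],"angular":[0,-0.1,0],"jaw":0},{"translation":[13,0,2],"angular":[0,-0.1,0],"jaw":0},{"translation":[13,0,2],"angular":[0,-0.1,0],"jaw":0}]'
python3 - <<'E'
from h import *
l=lip();print(l,R.from_euler('z',TY).apply(l[0])+[*TR,0])
for c in('top','wrist','side'):
    wi=ctrl.camera_info(c);im=snap(c,c+'p.png')
    for d in ctrl.look_for(c,'wax0'):
        b=d['rect']; print(c,np.round(b),round(d['score'],2),px2w(c,[[(b[0]+b[2])/2,(b[1]+b[3])/2]],30,wi)[0][:2].round(0))
E
```

```text
t: 44.15
ee_pos: [502.9, 0.8, 221.7]
orientation: [3.023, 0.001, -0.854]
ft_force: [-0.5, -1.0, -2.7]
width: 21.9
grasp_force: 30.0
t: 45.15
ee_pos: [511.5, 0.3, 213.6]
orientation: [-2.977, -0.0, 1.001]
ft_force: [0.7, 0.9, -1.6]
width: 21.9
grasp_force: 30.0
(array([ -62.5, -289.9,   93. ]), array([0.   , 0.649, 0.001]), array([ 0.7,  0.9, -1.6])) [610.08639796  -1.17419035  93.        ]
top [250. 178. 263. 188.] 0.56 [692. 221.]
side [306. 206. 315. 217.] 0.62 [661. -46.]
```

```bash
cat > red.py <<'E'
from h import *
import sys
def red(c):
    wi=ctrl.camera_info(c);im=snap(c);h=cv2.cvtColor(im,cv2.COLOR_BGR2HSV)
    m=(((h[...,0]<6)|(h[...,0]>172))&(h[...,1]>190)&(h[...,2]>60)).astype(np.uint8)
    n,_,st,ce=cv2.connectedComponentsWithStats(m)
    for k in range(1,n):
        if st[k,4]>12: print(c,st[k].tolist(),ce[k].round(),px2w(c,[ce[k]],20,wi)[0][:2].round())
for c in sys.argv[1:]: red(c)
E
python3 red.py top wrist side
```

```text
top [177, 107, 10, 46, 196] [180. 125.] [878. 475.]
top [121, 167, 4, 7, 16] [122. 170.] [725. 643.]
top [153, 174, 22, 5, 53] [166. 176.] [710. 504.]
top [251, 178, 11, 11, 79] [256. 183.] [695. 223.]
top [64, 207, 26, 22, 149] [ 76. 217.] [574. 770.]
top [86, 213, 33, 15, 101] [101. 222.] [561. 691.]
top [96, 216, 13, 6, 22] [103. 219.] [570. 687.]
top [106, 224, 22, 24, 101] [116. 237.] [516. 638.]
top [105, 227, 11, 4, 19] [110. 228.] [542. 660.]
top [60, 228, 6, 7, 16] [ 63. 232.] [526. 807.]
top [64, 233, 55, 25, 264] [ 92. 245.] [489. 711.]
wrist [0, 0, 47, 23, 514] [21.  8.] [546. 239.]
wrist [505, 331, 75, 18, 1267] [542. 339.] [-443. -689.]
wrist [132, 349, 13, 22, 176] [139. 362.] [-773.  716.]
```

```bash
python3 -m creep '[{"translation":[-12,0,-16],"angular":[0,0,0],"jaw":0},{"translation":[-30,0,-40],"angular":[0,0,0],"jaw":0},{"translation":[-54,0,-64],"angular":[0,0.1,0],"jaw":0},{"translation":[-70,-10,-64],"angular":[0,0.22,0],"jaw":0},{"translation":[-75,-40,-64],"angular":[0,0.35,0],"jaw":0},{"translation":[-75,-75,-64],"angular":[0,0.48,0],"jaw":0},{"translation":[-75,-110,-64],"angular":[0,0.6,0],"jaw":0},{"translation":[-75,-145,-64],"angular":[0,0.6,0],"jaw":0}]'
cat > loose.py <<'E'
from h import *
FI=.1
C=np.array([51.7,-80.2])
def pt(s,l=25):
    u=np.array([np.cos(FI),np.sin(FI)]);n=np.array([-u[1],u[0]]);return tr(*(C-l*n+s*u))
if __name__=='__main__':
    print(lip());print(scoopgo([*pt(-55),60],TY+FI,.05),scoopgo([*pt(-50),4],TY+FI,.05))
E
python3 loose.py; python3 red.py top wrist
```

```text
t: 46.6
ee_pos: [488.8, 146.1, 312.2]
orientation: [-3.14, -0.0, 0.072]
ft_force: [1.0, 0.9, -2.1]
width: 21.8
grasp_force: 30.0
(array([ -14.9, -149.2,  268.8]), array([0.   , 0.046, 0.001]), array([ 1. ,  0.9, -2.1]))
(array([501.7, 151.5, 104. ]), (array([ 22.6,  -5.2, 207.4]), array([-0.012, -0.004, -0.234]))) (array([506.6, 152.7,  48. ]), (array([ 30. ,  -6.3, 263.1]), array([-0.012, -0.004, -0.234])))
top [176, 106, 10, 48, 215] [180. 126.] [875. 475.]
top [121, 167, 4, 7, 18] [122. 170.] [724. 643.]
top [157, 174, 18, 5, 50] [166. 176.] [710. 502.]
top [252, 179, 9, 4, 23] [255. 180.] [705. 226.]
top [316, 182, 9, 9, 55] [320. 186.] [692.  28.]
top [342, 188, 9, 10, 54] [346. 193.] [673. -53.]
top [306, 190, 9, 9, 53] [310. 194.] [665.  57.]
top [321, 194, 19, 15, 115] [330. 201.] [646.  -5.]
top [67, 206, 31, 20, 171] [ 82. 216.] [577. 754.]
top [95, 214, 15, 7, 28] [101. 218.] [573. 691.]
top [98, 221, 11, 9, 42] [103. 224.] [554. 682.]
top [109, 220, 11, 6, 24] [114. 222.] [560. 649.]
top [64, 222, 13, 8, 32] [ 70. 225.] [548. 788.]
top [121, 223, 7, 8, 17] [124. 226.] [549. 617.]
top [116, 226, 6, 5, 13] [119. 228.] [543. 632.]
top [61, 228, 55, 32, 279] [ 92. 244.] [492. 709.]
top [69, 230, 6, 11, 17] [ 72. 236.] [516. 775.]
top [59, 233, 7, 7, 18] [ 62. 236.] [512. 807.]
top [114, 235, 9, 5, 13] [118. 237.] [516. 634.]
top [117, 240, 4, 10, 17] [119. 245.] [492. 628.]
wrist [143, 0, 31, 104, 430] [158.  49.] [611. 353.]
wrist [235, 0, 7, 28, 60] [238.  13.] [651. 251.]
wrist [401, 0, 19, 18, 256] [409.   8.] [657.  46.]
wrist [430, 0, 52, 43, 1335] [456.  19.] [645. -12.]
wrist [487, 0, 24, 9, 166] [498.   3.] [662. -61.]
wrist [240, 8, 3, 14, 14] [241.  14.] [650. 247.]
```

Five cakes show inside the melter mouth. I go for the loose one.

```bash
python3 -m creep '[{"translation":[5,-1,20],"angular":[0,0,-0.06],"jaw":0},{"translation":[12,-3,60],"angular":[-0.006,-0.002,-0.12],"jaw":0},{"translation":[18,-4,110],"angular":[-0.012,-0.004,-0.18],"jaw":0},{"translation":[21,-5,160],"angular":[-0.012,-0.004,-0.234],"jaw":0},{"translation":[23,-5,205],"angular":[-0.012,-0.004,-0.234],"jaw":0},{"translation":[26,-6,240],"angular":[-0.012,-0.004,-0.234],"jaw":0},{"translation":[28,-6,258],"angular":[-0.012,-0.004,-0.234],"jaw":0},{"translation":[28,-6,262],"angular":[-0.012,-0.004,-0.234],"jaw":0}]'
python3 loose.py
python3 -m creep '[{"translation":[0,0,1],"angular":[0,0,0],"jaw":0},{"translation":[0,0,2],"angular":[0,0,0],"jaw":0},{"translation":[0,0,2.5],"angular":[0,0,0],"jaw":0},{"translation":[0,0,3],"angular":[0,0,0],"jaw":0},{"translation":[0,0,3.5],"angular":[0,0,0],"jaw":0},{"translation":[0,0,3.5],"angular":[0,0,0],"jaw":0},{"translation":[0,0,3.5],"angular":[0,0,0],"jaw":0},{"translation":[0,0,3.5],"angular":[0,0,0],"jaw":0}]'
python3 loose.py; python3 red.py wrist; python3 red.py top | head -5
```

```text
t: 47.7
ee_pos: [505.7, 151.0, 46.9]
orientation: [3.113, 0.366, -0.084]
ft_force: [-2.4, -1.0, 3.5]
width: 21.9
grasp_force: 30.0
(array([   3.2, -111.8,    2.4]), array([0.234, 0.054, 0.   ]), array([-2.4, -1. ,  3.5]))
(array([501.7, 151.5, 104. ]), (array([ -6.8,  -1.4, -56.8]), array([-0.   ,  0.004, -0.001]))) (array([506.6, 152.7,  48. ]), (array([ 1.2, -1.4, -1.2]), array([-0.   ,  0.004, -0.001])))
t: 48.7
ee_pos: [505.4, 151.4, 43.3]
orientation: [3.113, 0.366, -0.083]
ft_force: [-2.7, -1.2, 2.7]
width: 21.9
grasp_force: 30.0
(array([   2.9, -111.3,   -1.1]), array([0.234, 0.053, 0.001]), array([-2.7, -1.2,  2.7]))
(array([501.7, 151.5, 104. ]), (array([ -6.7,  -1.1, -60.4]), array([-0.001,  0.003, -0.001]))) (array([506.6, 152.7,  48. ]), (array([ 1.3, -1. , -4.7]), array([-0.001,  0.003, -0.001])))
wrist [2, 0, 52, 115, 240] [19. 70.] [554. 319.]
wrist [167, 0, 15, 79, 908] [174.  37.] [587. 244.]
wrist [204, 0, 2, 58, 90] [205.  24.] [597. 230.]
top [176, 106, 10, 50, 220] [180. 126.] [875. 476.]
top [121, 166, 4, 8, 19] [122. 170.] [725. 644.]
top [153, 174, 22, 5, 58] [165. 176.] [710. 507.]
top [251, 178, 11, 11, 79] [256. 183.] [695. 222.]
top [316, 182, 9, 9, 56] [319. 186.] [692.  28.]
```

```bash
python3 -m creep '[{"translation":[0,0,-0.5],"angular":[0,0,0],"jaw":0},{"translation":[26,0,-1.8],"angular":[0,0,0],"jaw":0},{"translation":[58,0,-3.5],"angular":[0,0,0],"jaw":0},{"translation":[76,0,-4.5],"angular":[0,0,0],"jaw":0},{"translation":[86,0,-5],"angular":[0,0,0],"jaw":0},{"translation":[92,0,-5.3],"angular":[0,0,0],"jaw":0},{"translation":[94,0,-5.4],"angular":[0,0,0],"jaw":0},{"translation":[94,0,-5.4],"angular":[0,0,0],"jaw":0}]'
python3 loose.py; python3 red.py wrist; python3 red.py top | grep -v 'top \[[0-9]\?[0-9],'; python3 wx.py 16
```

```text
t: 49.8
ee_pos: [596.5, 173.1, 43.7]
orientation: [3.113, 0.366, -0.083]
ft_force: [-0.5, 0.2, -2.1]
width: 22.0
grasp_force: 30.0
(array([  96.2, -102.1,   -0.8]), array([0.234, 0.053, 0.   ]), array([-0.5,  0.2, -2.1]))
(array([501.7, 151.5, 104. ]), (array([-100.3,   -1.1,  -55.1]), array([-0.001,  0.003, -0.001]))) (array([506.6, 152.7,  48. ]), (array([-92.3,  -1. ,   0.6]), array([-0.001,  0.003, -0.001])))
wrist [18, 0, 41, 234, 339] [ 38. 115.] [624. 333.]
wrist [186, 0, 15, 77, 864] [193.  36.] [681. 257.]
wrist [220, 0, 2, 42, 44] [220.  20.] [691. 245.]
wrist [220, 43, 2, 12, 18] [220.  49.] [679. 243.]
wrist [0, 204, 14, 58, 413] [  5. 237.] [546. 354.]
top [176, 106, 10, 50, 207] [180. 125.] [877. 476.]
top [120, 166, 5, 8, 20] [122. 170.] [725. 644.]
top [154, 174, 20, 5, 53] [165. 176.] [710. 507.]
top [316, 182, 9, 9, 57] [320. 186.] [693.  28.]
top [342, 188, 8, 10, 54] [346. 193.] [674. -52.]
top [306, 190, 9, 9, 53] [310. 194.] [666.  57.]
top [321, 195, 19, 14, 113] [330. 201.] [645.  -6.]
top [104, 222, 22, 17, 92] [114. 228.] [542. 649.]
(array([  96.1, -102. ,   -0.8]), array([0.234, 0.053, 0.   ]), array([ 0.3,  0.1, -1.2]))
[626. 242. 640. 264.] 0.74 [ -53. -311.] [622. -21.]
```

```bash
python3 -m creep '[{"translation":[0,0,0],"angular":[0,0.06,0],"jaw":0},{"translation":[0,0,0],"angular":[0,0.13,0],"jaw":0},{"translation":[0,0,0],"angular":[0,0.2,0],"jaw":0},{"translation":[0,0,0],"angular":[0,0.27,0],"jaw":0},{"translation":[0,0,0],"angular":[0,0.34,0],"jaw":0},{"translation":[0,0,0],"angular":[0,0.4,0],"jaw":0},{"translation":[0,0,0],"angular":[0,0.44,0],"jaw":0},{"translation":[0,0,0],"angular":[0,0.44,0],"jaw":0}]'
python3 wx.py 50;python3 red.py top | grep -v 'top \[[0-9]\?[0-9],'
```

```text
t: 51.0
ee_pos: [595.8, 172.9, 43.4]
orientation: [-3.019, -0.355, -0.588]
ft_force: [0.5, 0.6, -1.8]
width: 21.5
grasp_force: 30.0
(array([ 100.2, -101.7,   66.5]), array([ 0.234, -0.385,  0.   ]), array([ 0.5,  0.6, -1.8]))
[236.   0. 307.  31.] 0.85 [ 67. -77.] [710. 227.]
[603. 185. 640. 247.] 0.67 [ -24. -267.] [646.  27.]
[610. 126. 639. 179.] 0.67 [  10. -269.] [679.  30.]
top [176, 107, 10, 49, 213] [180. 126.] [873. 475.]
top [121, 167, 3, 7, 20] [122. 170.] [725. 644.]
top [249, 173, 10, 9, 62] [254. 177.] [713. 231.]
top [154, 174, 21, 5, 51] [166. 176.] [710. 505.]
top [316, 182, 9, 9, 55] [320. 186.] [692.  28.]
top [342, 188, 9, 10, 57] [346. 193.] [674. -53.]
top [306, 190, 9, 9, 52] [310. 194.] [665.  56.]
top [321, 195, 19, 14, 115] [330. 201.] [645.  -5.]
top [107, 220, 10, 14, 51] [111. 227.] [546. 657.]
top [117, 224, 12, 17, 65] [122. 231.] [534. 621.]
top [107, 238, 6, 5, 14] [109. 240.] [506. 658.]
top [112, 252, 6, 8, 13] [114. 256.] [459. 638.]
```

```bash
python3 -m creep '[{"translation":[4,0,-10],"angular":[0,0,0],"jaw":0},{"translation":[12,0,-30],"angular":[0,0.03,0],"jaw":0},{"translation":[20,0,-50],"angular":[0,0.06,0],"jaw":0},{"translation":[30,0,-75],"angular":[0,0.09,0],"jaw":0},{"translation":[40,0,-100],"angular":[0,0.12,0],"jaw":0},{"translation":[46,0,-115],"angular":[0,0.14,0],"jaw":0},{"translation":[48,0,-120],"angular":[0,0.14,0],"jaw":0},{"translation":[48,0,-120],"angular":[0,0.14,0],"jaw":0}]'
python3 wx.py 180;python3 red.py top | grep -v 'top \[[0-9]\?[0-9],'
```

```text
t: 52.15
ee_pos: [596.3, 173.0, 173.2]
orientation: [-2.955, -0.348, -0.797]
ft_force: [0.1, 0.5, -2.7]
width: 21.8
grasp_force: 30.0
(array([  95.9, -102.2,  217.8]), array([ 0.234, -0.527,  0.001]), array([ 0.1,  0.5, -2.7]))
[512. 253. 556. 292.] 0.96 [ -57. -222.] [606.  67.]
[472. 185. 512. 224.] 0.9 [ -24. -202.] [636.  91.]
[463. 212. 476. 245.] 0.8 [ -38. -191.] [621. 101.]
[268.  47. 343. 117.] 0.62 [ 38. -99.] [684. 202.]
[482. 225. 530. 264.] 0.61 [ -44. -209.] [617.  82.]
[549. 226. 597. 260.] 0.59 [ -40. -242.] [626.  49.]
top [176, 106, 11, 50, 226] [180. 126.] [873. 475.]
top [121, 167, 3, 7, 15] [122. 170.] [724. 643.]
top [250, 172, 11, 10, 79] [255. 176.] [717. 229.]
top [152, 175, 23, 4, 52] [165. 176.] [710. 506.]
top [316, 182, 9, 9, 55] [320. 186.] [692.  28.]
top [342, 188, 9, 10, 57] [346. 193.] [674. -53.]
top [306, 190, 9, 9, 55] [310. 194.] [666.  56.]
top [321, 195, 19, 14, 114] [330. 201.] [645.  -5.]
top [102, 228, 23, 28, 142] [113. 242.] [500. 645.]
```

The last cake is caught at the rear of the pan, and five are visible in the melter. I carry it over and pour.

Run:
```python
from h import *
print(scoopgo([595,0,200],0,-.39))
```

```text
(array([441.1,   1.5, 176.2]), (array([-162.5,  130.7,  -99. ]), array([-0.104, -0.135,  0.21 ])))
```

```bash
python3 -m creep '[{"translation":[-10,8,-8],"angular":[0,0,0.01],"jaw":0},{"translation":[-30,24,-20],"angular":[-0.015,-0.02,0.035],"jaw":0},{"translation":[-54,43,-34],"angular":[-0.03,-0.04,0.065],"jaw":0},{"translation":[-78,62,-48],"angular":[-0.05,-0.06,0.1],"jaw":0},{"translation":[-102,82,-62],"angular":[-0.065,-0.085,0.13],"jaw":0},{"translation":[-126,101,-77],"angular":[-0.08,-0.1,0.16],"jaw":0},{"translation":[-148,118,-90],"angular":[-0.095,-0.12,0.19],"jaw":0},{"translation":[-162,131,-99],"angular":[-0.104,-0.135,0.21],"jaw":0}]'
python3 - <<'E'
from h import *
print(lip(),scoopgo([600,-1,175],0,0),scoopgo([608,-1,118],0,.35),scoopgo([612,-1,115],0,.65))
E
```

```text
t: 53.3
ee_pos: [439.1, 0.1, 176.7]
orientation: [3.082, -0.004, 0.607]
ft_force: [-0.2, -0.1, -1.9]
width: 21.7
grasp_force: 30.0
(array([ -79.5, -288.3,  200.4]), array([-0.003, -0.389,  0.   ]), array([-0.2, -0.1, -1.9])) (array([448.6,   0.5, 211.5]), (array([ 22. ,  -0.4, -28.6]), array([ 0.   , -0.389, -0.003]))) (array([478.3,   0.5, 204.2]), (array([ 46.7,  -0.5, -10.6]), array([-0.   , -0.739, -0.003]))) (array([5.136e+02, 5.000e-01, 2.357e+02]), (array([ 91.3,  -0.6, -26.3]), array([-1.000e-03, -1.039e+00, -3.000e-03])))
```

```bash
python3 -m creep '[{"translation":[7,0,-9],"angular":[0,-0.13,0],"jaw":0},{"translation":[15,0,-19],"angular":[0,-0.26,0],"jaw":0},{"translation":[22,0,-29],"angular":[0,-0.39,0],"jaw":0},{"translation":[30,0,-23],"angular":[0,-0.5,0],"jaw":0},{"translation":[38,0,-17],"angular":[0,-0.62,0],"jaw":0},{"translation":[47,0,-11],"angular":[0,-0.74,0],"jaw":0},{"translation":[61,0,-16],"angular":[0,-0.84,0],"jaw":0},{"translation":[75,0,-21],"angular":[0,-0.94,0],"jaw":0}]'
python3 -m creep '[{"translation":[10,0,-6],"angular":[0,-0.1,0],"jaw":0},{"translation":[10,0,-6],"angular":[0,-0.1,0],"jaw":0},{"translation":[10,0,-6],"angular":[0,-0.1,0],"jaw":0},{"translation":[10,0,-6],"angular":[0,-0.1,0],"jaw":0},{"translation":[-10,0,-30],"angular":[0,0,0],"jaw":0},{"translation":[-30,0,-60],"angular":[0,0.15,0],"jaw":0},{"translation":[-60,0,-80],"angular":[0,0.32,0],"jaw":0},{"translation":[-90,0,-90],"angular":[0,0.48,0],"jaw":0}]'
python3 - <<'E'
from h import *
print(pose()[1],go([425,60,300],Rl(np.pi)),pose()[0]['qpos'].round(2))
E
python3 red.py top| grep -v 'top \[[0-9]\?[0-9],'
```

```text
t: 54.3
ee_pos: [502.7, 0.6, 225.4]
orientation: [-3.022, 0.002, 0.856]
ft_force: [0.1, 0.0, -2.2]
width: 22.0
grasp_force: 30.0
t: 55.3
ee_pos: [472.9, 1.4, 351.2]
orientation: [-3.14, -0.0, 0.094]
ft_force: [0.3, -0.6, -1.2]
width: 22.1
grasp_force: 30.0
[472.89502596   1.36331893 351.1698212 ] (array([-44.7, -58.6,  54. ]), array([-0.  ,  0.06,  0.  ])) [-0.02  0.09  1.77 -0.    1.34  1.55]
top [176, 106, 11, 51, 221] [180. 126.] [874. 475.]
top [120, 166, 5, 8, 21] [122. 170.] [725. 644.]
top [152, 175, 23, 4, 57] [165. 176.] [710. 507.]
top [330, 179, 10, 8, 53] [334. 183.] [703. -16.]
top [316, 182, 9, 5, 26] [320. 184.] [699.  28.]
```

```bash
python3 -m creep '[{"translation":[-5,-6,4],"angular":[0,0.06,-0.17],"jaw":0},{"translation":[-10,-12,10],"angular":[0,0.06,-0.35],"jaw":0},{"translation":[-16,-18,20],"angular":[0,0.06,-0.52],"jaw":0},{"translation":[-22,-24,30],"angular":[0,0.06,-0.7],"jaw":0},{"translation":[-28,-30,40],"angular":[0,0.06,-0.87],"jaw":0},{"translation":[-32,-36,45],"angular":[0,0.06,-1.05],"jaw":0},{"translation":[-36,-40,50],"angular":[0,0.06,-1.22],"jaw":0},{"translation":[-40,-44,54],"angular":[0,0.06,-1.39],"jaw":0}]'
python3 - <<'E'
from h import *
wi=ctrl.camera_info('wrist');snap('wrist','w20.png')
for l in ('lifter','pad','scoop','lid'):
  for d in ctrl.look_for('wrist',l)[:2]:
    b=d['rect'];print(l,np.round(b),round(d['score'],2),px2w('wrist',[b[:2],b[2:]],20,wi)[:,:2].round(0).tolist())
print(go([430,45,300],Rl(-1.571)),go([430,45,41.5],Rl(-1.571)))
E
python3 red.py top| grep -v 'top \[[0-9]\?[0-9],'; python3 wx.py 25 | tail -n +2
```

```text
t: 56.35
ee_pos: [428.6, 45.4, 297.7]
orientation: [-2.374, -1.99, -0.004]
ft_force: [-0.0, 0.5, -2.7]
width: 21.8
grasp_force: 30.0
lifter [415.  99. 640. 266.] 0.18 [[549.0, 108.0], [829.0, -168.0]]
pad [266. 123. 391. 364.] 0.89 [[357.0, 111.0], [470.0, -275.0]]
scoop [225.   0. 416. 357.] 0.83 [[340.0, 261.0], [509.0, -268.0]]
scoop [503. 331. 567. 384.] 0.53 [[639.0, -242.0], [729.0, -351.0]]
lid [502. 331. 564. 382.] 0.97 [[638.0, -242.0], [726.0, -345.0]]
(array([-0.2,  0.3, -2. ]), array([-0.029, -0.033, -0.184])) (array([ -8. ,   8.5, 256.3]), array([-0.029, -0.033, -0.184]))
top [176, 106, 10, 48, 217] [180. 126.] [875. 475.]
top [121, 167, 3, 7, 19] [122. 170.] [724. 644.]
top [152, 174, 23, 5, 54] [165. 176.] [710. 507.]
top [330, 179, 10, 9, 58] [334. 183.] [702. -17.]
top [316, 182, 9, 9, 53] [320. 186.] [692.  28.]
top [342, 188, 8, 10, 53] [346. 193.] [674. -52.]
top [306, 191, 9, 8, 50] [310. 194.] [665.  56.]
top [321, 195, 20, 15, 114] [330. 201.] [645.  -6.]
top [117, 223, 9, 11, 32] [121. 228.] [544. 626.]
top [116, 230, 12, 15, 43] [121. 237.] [516. 624.]
top [108, 232, 6, 9, 20] [111. 236.] [519. 655.]
[521. 129. 550. 161.] 0.97 [  23. -278.] [693.  22.]
[491. 148. 523. 177.] 0.93 [ -16. -289.] [656.   6.]
[508. 196. 540. 224.] 0.76 [  -7. -358.] [674. -61.]
[477. 178. 505. 205.] 0.7 [ -43. -320.] [634. -29.]
[496. 117. 528. 144.] 0.69 [  -1. -250.] [665.  46.]
[526. 165. 560. 193.] 0.66 [  24. -324.] [700. -23.]
```

All six cakes are in the melter. Before I set the scoop down I find the lifter.

```bash
python3 -m creep '[{"translation":[0,0,-2],"angular":[-0.029,-0.033,-0.184],"jaw":0},{"translation":[40,0,-2],"angular":[-0.029,-0.033,-0.184],"jaw":0},{"translation":[60,0,-2],"angular":[-0.029,-0.033,-0.184],"jaw":0},{"translation":[60,0,-2],"angular":[-0.029,-0.033,-0.184],"jaw":0},{"translation":[60,0,-2],"angular":[-0.029,-0.033,-0.184],"jaw":0},{"translation":[60,0,-2],"angular":[-0.029,-0.033,-0.184],"jaw":0},{"translation":[60,0,-2],"angular":[-0.029,-0.033,-0.184],"jaw":0},{"translation":[60,0,-2],"angular":[-0.029,-0.033,-0.184],"jaw":0}]'
python3 - <<'E'
from h import *
print(w2px('top',[[425,-37,29],[425,-137,29],[425,-230,30]]).round())
for c in ('wrist','top','side'):
  wi=ctrl.camera_info(c);im=snap(c,c+'21.png')
  for d in ctrl.look_for(c,'lifter')[:2]:
    b=d['rect'];print(c,np.round(b),round(d['score'],2),px2w(c,[b[:2],b[2:]],20,wi)[:,:2].round(0).tolist())
h=cv2.cvtColor(cv2.imread('pics/top21.png'),cv2.COLOR_BGR2HSV)[245:305,235:420]
m=((h[...,0]>6)&(h[...,0]<20)&(h[...,1]>120)&(h[...,2]>110)).astype(np.uint8)
n,_,st,ce=cv2.connectedComponentsWithStats(m)
for k in range(1,n):
  if st[k,4]>15: print(st[k].tolist(),px2w('top',[ce[k]+[235,245]],25)[0].round())
print(go([430,45,41.5],Rl(-1.571)))
E
```

```text
t: 57.75
ee_pos: [440.7, 104.0, 301.5]
orientation: [-2.219, -2.223, -0.0]
ft_force: [0.6, 0.8, -2.4]
width: 21.8
grasp_force: 30.0
[[339. 274.]
 [373. 275.]
 [404. 276.]]
top [328. 270. 398. 292.] 0.84 [[439.0, -5.0], [378.0, -212.0]]
top [371. 151. 388. 168.] 0.51 [[809.0, -130.0], [756.0, -181.0]]
side [366. 216. 389. 238.] 0.7 [[463.0, -122.0], [350.0, -37.0]]
[71, 0, 114, 7, 424] [508. -93.  25.]
[16, 29, 8, 5, 28] [412. 211.  25.]
[95, 29, 32, 12, 274] [411. -59.  25.]
[55, 52, 10, 6, 25] [349.  90.  25.]
[79, 53, 46, 7, 173] [345. -25.  25.]
[32, 54, 22, 6, 64] [341. 143.  25.]
[156, 55, 29, 5, 70] [ 348. -236.   25.]
[142, 56, 11, 4, 21] [ 348. -166.   25.]
(array([-59.4, -10.8, 260. ]), array([-0.   , -0.   ,  0.003]))
```

The lifter was knocked about 3 cm aside; its grip is now at about (411,-59). I set the scoop down farther left to keep clear of it.

```bash
python3 -m creep '[{"translation":[-6,-5,40],"angular":[0,0,0],"jaw":0},{"translation":[-14,-11,90],"angular":[0,0,0],"jaw":0},{"translation":[-14,-11,140],"angular":[0,0,0],"jaw":0},{"translation":[-14,-11,190],"angular":[0,0,0],"jaw":0},{"translation":[-14,-11,230],"angular":[0,0,0],"jaw":0},{"translation":[-14,-11,250],"angular":[0,0,0],"jaw":0},{"translation":[-14,-11,258],"angular":[0,0,0],"jaw":0},{"translation":[-14,-11,260],"angular":[0,0,0],"jaw":0}]'
python3 -m creep '[{"translation":[0,0,1],"angular":[0,0,0],"jaw":0},{"translation":[0,0,1],"angular":[0,0,0],"jaw":0},{"translation":[0,0,1],"angular":[0,0,0],"jaw":0.8},{"translation":[0,0,1],"angular":[0,0,0],"jaw":0.8},{"translation":[0,0,1],"angular":[0,0,0],"jaw":0.8},{"translation":[0,0,1],"angular":[0,0,0],"jaw":0.8},{"translation":[0,0,-40],"angular":[0,0,0],"jaw":0.8},{"translation":[0,0,-100],"angular":[0,0,0],"jaw":0.8}]'
python3 -m creep '[{"translation":[0,0,-50],"angular":[0,0,0],"jaw":0.8},{"translation":[0,0,-110],"angular":[0,0,0],"jaw":0.8},{"translation":[-20,0,-160],"angular":[0,0,0],"jaw":0.8},{"translation":[-60,0,-160],"angular":[0,0,0],"jaw":0.8},{"translation":[-100,0,-160],"angular":[0,0,0],"jaw":0.8},{"translation":[-110,0,-160],"angular":[0,0,0],"jaw":0.8},{"translation":[-110,0,-160],"angular":[0,0,0],"jaw":0.8},{"translation":[-110,0,-160],"angular":[0,0,0],"jaw":0.8}]'
python3 - <<'E'
from h import *
for c in ('wrist','top','side'):
  wi=ctrl.camera_info(c);im=snap(c,c+'22.png')
  if c=='wrist': np.save('w22.npy',wi,allow_pickle=True)
  for l in('lifter','scoop'):
   for d in ctrl.look_for(c,l)[:1]:
    b=d['rect'];print(c,l,np.round(b),round(d['score'],2),px2w(c,[b[:2],b[2:]],20,wi)[:,:2].round(0).tolist())
E
```

```text
t: 59.05
ee_pos: [429.9, 90.4, 41.6]
orientation: [-2.218, -2.224, -0.0]
ft_force: [-1.2, -1.2, 1.6]
width: 22.2
grasp_force: 30.0
t: 60.05
ee_pos: [428.4, 90.1, 141.3]
orientation: [-2.217, -2.222, 0.005]
ft_force: [0.6, -0.2, 0.6]
width: 70.0
grasp_force: 0.0
t: 61.05
ee_pos: [430.0, -18.9, 301.2]
orientation: [-2.217, -2.224, -0.0]
ft_force: [-0.7, -0.5, -0.3]
width: 70.1
grasp_force: 0.0
wrist lifter [289. 152. 321. 290.] 0.79 [[386.0, -12.0], [429.0, -217.0]]
wrist scoop [284.   0. 361. 112.] 0.85 [[384.0, 168.0], [479.0, 39.0]]
top lifter [394. 179. 451. 233.] 0.68 [[722.0, -202.0], [558.0, -375.0]]
top scoop [246. 256. 300. 286.] 0.69 [[472.0, 242.0], [387.0, 76.0]]
side lifter [369. 211. 392. 242.] 0.67 [[464.0, -154.0], [334.0, -20.0]]
side scoop [334. 233. 364. 277.] 0.77 [[538.0, 22.0], [368.0, 184.0]]
```

```bash
cat > lf.py <<'E'
from h import *
wi=ctrl.camera_info('wrist');im=snap('wrist')
D=ctrl.look_for('wrist','lifter');b=np.round(D[0]['rect']).astype(int);print(b,D[0]['score'])
x0,y0=b[0]-8,b[1]-8
h=cv2.cvtColor(im[y0:b[3]+8,x0:b[2]+8],cv2.COLOR_BGR2HSV)
m=((h[...,0]>3)&(h[...,0]<24)&(h[...,1]>110)&(h[...,2]>90)).astype(np.uint8)
n,lb,st,ce=cv2.connectedComponentsWithStats(m)
for k in np.argsort(-st[1:,4])[:3]+1: print('comp',st[k].tolist())
k=1+np.argmax([s[4]*(1 if s[0]>0 and s[0]+s[2]<m.shape[1] else 0) for s in st[1:]])
ys,xs=np.nonzero(lb==k);r=cv2.minAreaRect(np.c_[xs,ys].astype(np.float32));c=cv2.boxPoints(r)+[x0,y0]
c=c[np.argsort(c[:,1])];e=np.array([c[:2].mean(0),c[2:].mean(0)]);g=px2w('wrist',e,29,wi)[:,:2]
d=g[1]-g[0];L=np.linalg.norm(d);d/=L;yaw=np.arctan2(d[1],d[0]);print('px',e.round(1).tolist(),'grip',g.round(1).tolist(),'len',L.round(1),'wid',(np.linalg.norm(c[0]-c[1])/np.linalg.norm(e[0]-e[1])*L).round(1),'yaw',yaw.round(3))
p=g[0]+d*72
print('grasp',p.round(1),go([*p,8],Rl(yaw)))
E
python3 lf.py
```

```text
[290 150 322 290] 0.75
comp [14, 10, 24, 70, 1223]
px [[310.7, 152.0], [304.0, 220.8]] grip [[415.1, -11.9], [405.3, -106.3]] len 94.9 wid 24.7 yaw -1.674
grasp [407.7 -83.5] (array([-63.9, -22.5, 293.4]), array([-0.   , -0.   ,  0.106]))
```

```bash
python3 -m creep '[{"translation":[-10,-4,30],"angular":[0,0,0.02],"jaw":0.8},{"translation":[-20,-8,60],"angular":[0,0,0.04],"jaw":0.8},{"translation":[-32,-12,100],"angular":[0,0,0.06],"jaw":0.8},{"translation":[-45,-16,140],"angular":[0,0,0.08],"jaw":0.8},{"translation":[-58,-20,180],"angular":[0,0,0.106],"jaw":0.8},{"translation":[-64,-22,210],"angular":[0,0,0.106],"jaw":0.8},{"translation":[-64,-22,220],"angular":[0,0,0.106],"jaw":0.8},{"translation":[-64,-22,220],"angular":[0,0,0.106],"jaw":0.8}]'
python3 lf.py
```

```text
t: 62.6
ee_pos: [408.2, -83.6, 81.4]
orientation: [-2.333, -2.103, 0.0]
ft_force: [0.5, -0.3, 0.5]
width: 70.1
grasp_force: 0.0
[299 102 346 369] 0.64
comp [11, 10, 39, 139, 3893]
comp [0, 278, 63, 5, 315]
comp [18, 160, 27, 11, 190]
px [[320.4, 103.9], [321.5, 241.9]] grip [[414.6, -15.1], [405.8, -106.3]] len 91.6 wid 24.6 yaw -1.667
grasp [407.7 -86.7] (array([-3.2, -1.1, 74.3]), array([ 0.001, -0.   , -0.006]))
```

```bash
python3 -m creep '[{"translation":[-1,-1,35],"angular":[0,0,0],"jaw":0.8},{"translation":[-1,-1,60],"angular":[0,0,0],"jaw":0.8},{"translation":[-1,-1,72],"angular":[0,0,0],"jaw":0.8},{"translation":[-1,-1,74],"angular":[0,0,0],"jaw":0.8},{"translation":[-1,-1,74],"angular":[0,0,0],"jaw":0},{"translation":[-1,-1,74],"angular":[0,0,0],"jaw":0},{"translation":[-1,-1,74],"angular":[0,0,0],"jaw":0},{"translation":[-1,-1,74],"angular":[0,0,0],"jaw":0}]'
python3 -m creep '[{"translation":[0,0,0],"angular":[0,0,0],"jaw":0},{"translation":[0,0,0],"angular":[0,0,0],"jaw":0},{"translation":[0,0,0],"angular":[0,0,0],"jaw":0},{"translation":[0,0,-30],"angular":[0,0,0],"jaw":0},{"translation":[0,0,-90],"angular":[0,0,0],"jaw":0},{"translation":[0,0,-150],"angular":[0,0,0],"jaw":0},{"translation":[0,0,-210],"angular":[0,0,0],"jaw":0},{"translation":[0,0,-270],"angular":[0,0,0],"jaw":0}]'
python3 - <<'E'
from h import *
print(go([600,-350,330],Rl(-1.571)))
E
```

```text
t: 63.7
ee_pos: [407.2, -84.6, 7.7]
orientation: [2.333, 2.104, 0.001]
ft_force: [-0.2, -0.4, 0.3]
width: 33.3
grasp_force: 0.0
t: 64.7
ee_pos: [406.3, -84.5, 279.2]
orientation: [-2.333, -2.103, 0.0]
ft_force: [1.6, -0.9, -2.1]
width: 23.6
grasp_force: 30.0
(array([-244.1,  220. ,  -51. ]), array([-0.001, -0.   , -0.103]))
```

```bash
python3 -m creep '[{"translation":[-25,20,-10],"angular":[0,0,-0.01],"jaw":0},{"translation":[-60,48,-20],"angular":[0,0,-0.03],"jaw":0},{"translation":[-98,80,-30],"angular":[0,0,-0.04],"jaw":0},{"translation":[-136,112,-40],"angular":[0,0,-0.06],"jaw":0},{"translation":[-174,144,-50],"angular":[0,0,-0.08],"jaw":0},{"translation":[-212,176,-51],"angular":[0,0,-0.1],"jaw":0},{"translation":[-244,200,-51],"angular":[0,0,-0.103],"jaw":0},{"translation":[-244,200,-51],"angular":[0,0,-0.103],"jaw":0}]'
cat > ld.py <<'E'
from h import *
wi=ctrl.camera_info('wrist');im=snap('wrist','ld.png');np.save('ld.npy',wi,allow_pickle=True);print(pose()[1])
for l in('lid','lid_loop'):
    D=ctrl.look_for('wrist',l)
    for d in D[:2]: print(l,np.round(d['rect'],1),round(d['score'],2))
u,v=w2px('wrist',[[637,-289,66]],wi)[0].astype(int);print('exp bar px',u,v)
R0=70;x0,y0=max(0,u-R0),max(0,v-R0)
g=cv2.cvtColor(im[y0:v+R0,x0:u+R0],cv2.COLOR_BGR2GRAY);m=(g<85).astype(np.uint8)
n,lb,st,ce=cv2.connectedComponentsWithStats(m)
for k in np.argsort(-st[1:,4])[:6]+1:
    ys,xs=np.nonzero(lb==k);r=cv2.minAreaRect(np.c_[xs,ys].astype(np.float32));c=cv2.boxPoints(r)+[x0,y0]
    print(st[k].tolist(),(ce[k]+[x0,y0]).round(1),'size',np.round(r[1],1),'corners',c.round(0).tolist())
E
python3 ld.py
```

```text
t: 65.7
ee_pos: [581.1, -349.8, 326.4]
orientation: [-2.222, -2.218, 0.001]
ft_force: [-0.4, 0.6, -1.4]
width: 24.0
grasp_force: 30.0
[ 580.41575744 -348.36921733  326.63230119]
lid [300.7  43.7 429.4 175.6] 0.94
lid_loop [301.9  43.6 432.5 177.9] 0.56
exp bar px 368 109
[0, 0, 53, 40, 737] [312.1  50. ] size [39. 52.] corners [[298.0, 39.0], [350.0, 39.0], [350.0, 78.0], [298.0, 78.0]]
[64, 40, 7, 14, 50] [365.   84.2] size [ 5.2 13.1] corners [[362.0, 92.0], [363.0, 79.0], [368.0, 79.0], [367.0, 92.0]]
[68, 57, 7, 7, 47] [369.  99.] size [6. 6.] corners [[366.0, 96.0], [372.0, 96.0], [372.0, 102.0], [366.0, 102.0]]
[69, 66, 3, 7, 15] [367.6 107.9] size [2. 6.] corners [[367.0, 111.0], [367.0, 105.0], [369.0, 105.0], [369.0, 111.0]]
[73, 66, 2, 7, 14] [371.5 108. ] size [6. 1.] corners [[371.0, 105.0], [372.0, 105.0], [372.0, 111.0], [371.0, 111.0]]
[66, 98, 2, 5, 9] [364.6 139.2] size [4. 1.] corners [[364.0, 137.0], [365.0, 137.0], [365.0, 141.0], [364.0, 141.0]]
```

Run:
```python
from h import *
im=cv2.imread('pics/ld.png');wi=np.load('ld.npy',allow_pickle=True).item()
g=cv2.cvtColor(im,cv2.COLOR_BGR2GRAY)
for v in range(70,152,6): print(v,' '.join('%3d'%x for x in g[v,352:386]))
```

```text
70 191 183 192 191 190 189 188 187 255 254 253 252 252 252 251 251 251 253 251 251 252 253 255 182 190 187 185 186 189 193 186 194 187 185
76 188 187 191 190 188 186 255 254 253 253 253 254 255 255 255 254 254 254 251 252 253 254 255 184 190 184 186 186 189 189 187 194 186 185
82 187 185 190 188 189 186 255 255 144 144 151  66  52  51  55  90  98  98 107 166 255 255 255 182 187 182 184 184 187 186 188 191 185 185
88 186 185 187 188 188 185 255 255 238 125 132 138  74  61  78  93 101 102  98  82 229 186 183 188 186 181 182 183 186 183 189 190 182 183
94 185 185 187 187 188 186 185 184 182 182 179 181 181 187  89 105 127 151 141 121  96 191 186 187 186 180 179 182 184 181 188 187 181 183
100 183 182 186 186 186 184 185 187 186 186 181 184 181 186  80  70  78  83  84  78  72 193 184 186 182 179 178 181 184 180 189 187 179 184
106 180 182 185 184 183 179 255 255 254 254 255 255 176 184  93  70  81  84  86  77  70 255 255 254 253 252 252 253 253 253 255 255 171 181
112 255 254 254 254 254 254 254 254 254 255 255 176 179 184 107 107 130 154 149 127 101 255 255 254 253 252 252 253 253 253 2
[... 154 characters left out ...]

124 255 254 254 254 254 254 254 254 254 254 255 255 173 181 121 109 130 157 153 131 105 255 255 254 253 252 252 253 253 253 254 253 252 253
130 255 255 254 254 254 254 254 254 254 254 255 255 175 181 119 112 132 158 162 134 108 255 255 254 253 252 252 253 253 253 254 253 252 253
136 255 255 255 254 254 254 254 255 255 251 161 167  96 102  89 110 123 124 126 113 166 255 255 254 254 253 252 253 254 253 254 253 252 253
142 255 255 255 255 254 254 255 255 251 158 165 169 137  95  98 121 125 127 115 222 255 255 254 254 254 253 253 253 254 253 254 253 252 253
148 255 255 255 255 255 255 255 254 255 254 254 254 254 254 254 254 253 254 254 254 254 254 254 254 254 253 253 253 254 254 254 253 253 253
```

Run:
```python
from h import *
wi=np.load('ld.npy',allow_pickle=True).item()
b=px2w('wrist',[[369,90],[369,134]],66,wi)[:,:2];print(b.round(1),b.mean(0));d=b[0]-b[1];y=np.arctan2(-d[0],d[1]);print('yaw',y)
print('foot',px2w('wrist',[[362.5,81],[361.5,143]],28,wi)[:,:2].round(1));print('disc',px2w('wrist',[[365,109.6]],24,wi)[:,:2])
p=atL([637,-289],y,118);print(p,go([*p,200],Rl(y)))
```

```text
[[ 637.  -265.7]
 [ 638.8 -318. ]] [ 637.91801766 -291.83435381]
yaw 0.03354394931319727
foot [[ 633.2 -253.2]
 [ 634.1 -333.5]]
disc [[ 637.98649533 -289.37132354]]
[ 481.0877571  -294.23187482] (array([ 52.6, -98.8, 127.8]), array([-0.   , -0.003, -1.605]))
```

```bash
python3 -m creep '[{"translation":[5,-12,5],"angular":[0,0,-0.17],"jaw":0},{"translation":[10,-25,10],"angular":[0,0,-0.35],"jaw":0},{"translation":[16,-38,15],"angular":[0,0,-0.52],"jaw":0},{"translation":[22,-52,20],"angular":[0,0,-0.7],"jaw":0},{"translation":[30,-66,25],"angular":[0,0,-0.87],"jaw":0},{"translation":[38,-80,30],"angular":[0,0,-1.05],"jaw":0},{"translation":[46,-92,40],"angular":[0,0,-1.22],"jaw":0},{"translation":[53,-99,50],"angular":[0,0,-1.4],"jaw":0}]'
python3 - <<'E'
from h import *
p=atL([638,-291],.04,118);print(p,go([*p,80],Rl(.04)),pose()[0]['qpos'].round(2))
E
```

```text
t: 66.85
ee_pos: [480.7, -293.3, 278.6]
orientation: [0.258, 3.131, 0.001]
ft_force: [0.3, -0.1, -1.6]
width: 23.5
grasp_force: 30.0
[ 482.12478336 -297.23833613] (array([ -2. ,  -3.7, 198.6]), array([ 0.   ,  0.   , -0.205])) [-0.57  0.27  1.72  0.    1.16 -1.98]
```

```bash
python3 -m creep '[{"translation":[0,-1,30],"angular":[0,0,-0.1],"jaw":0},{"translation":[-1,-3,70],"angular":[0,0,-0.205],"jaw":0},{"translation":[-2,-4,110],"angular":[0,0,-0.205],"jaw":0},{"translation":[-2,-4,150],"angular":[0,0,-0.205],"jaw":0},{"translation":[-2,-4,180],"angular":[0,0,-0.205],"jaw":0},{"translation":[-2,-4,196],"angular":[0,0,-0.205],"jaw":0},{"translation":[-2,-4,198],"angular":[0,0,-0.205],"jaw":0},{"translation":[-2,-4,198],"angular":[0,0,-0.205],"jaw":0}]'
python3 - <<'E'
from h import *
p=atL([638,-291],.04,118);print(p,go([*p,27],Rl(.04)))
E
```

```text
t: 67.85
ee_pos: [483.7, -299.4, 81.5]
orientation: [-0.054, 3.14, -0.001]
ft_force: [0.5, -0.4, -1.6]
width: 24.1
grasp_force: 30.0
[ 482.12478336 -297.23833613] (array([ 1.6,  2.2, 54.5]), array([-0.001,  0.001, -0.006]))
```

```bash
python3 -m creep '[{"translation":[1.5,2,20],"angular":[0,0,0],"jaw":0},{"translation":[1.5,2,40],"angular":[0,0,0],"jaw":0},{"translation":[1.5,2,50],"angular":[0,0,0],"jaw":0},{"translation":[1.5,2,54],"angular":[0,0,0],"jaw":0},{"translation":[1.5,2,54],"angular":[0,0,0],"jaw":0},{"translation":[-8,2,54],"angular":[0,0,0],"jaw":0},{"translation":[-18,2,54],"angular":[0,0,0],"jaw":0},{"translation":[-26,2,54],"angular":[0,0,0],"jaw":0}]'
python3 -m creep '[{"translation":[-5,0,0],"angular":[0,0,0],"jaw":0},{"translation":[-9,0,0],"angular":[0,0,0],"jaw":0},{"translation":[-11,0,0],"angular":[0,0,0],"jaw":0},{"translation":[-12,0,0],"angular":[0,0,0],"jaw":0},{"translation":[-12,0,-5],"angular":[0,0,0],"jaw":0},{"translation":[-12,0,-11],"angular":[0,0,0],"jaw":0},{"translation":[-12,0,-11],"angular":[0,0,0],"jaw":0},{"translation":[-12,0,-11],"angular":[0,0,0],"jaw":0}]'
python3 - <<'E'
from h import *
o,p,r=pose();print(p,'bar x_L',(638-p[0])/np.cos(.04)-38,o['ft_force'])
E
```

```text
t: 68.85
ee_pos: [510.3, -296.4, 26.7]
orientation: [-0.054, 3.14, -0.0]
ft_force: [0.4, 0.4, -1.8]
width: 23.5
grasp_force: 30.0
t: 69.85
ee_pos: [521.0, -295.9, 37.5]
orientation: [-0.053, 3.141, 0.0]
ft_force: [0.1, 0.3, -2.4]
width: 23.9
grasp_force: 30.0
[ 521.01695412 -295.90731267   37.49951619] bar x_L 79.07669474995399 [ 0.056762    0.25685349 -2.36547693]
```

```bash
python3 -m creep '[{"translation":[-2,0,0],"angular":[0,0,0],"jaw":0},{"translation":[-4,0,0],"angular":[0,0,0],"jaw":0},{"translation":[-6,0,0],"angular":[0,0,0],"jaw":0},{"translation":[-8,0,0],"angular":[0,0,0],"jaw":0},{"translation":[-10,0,0],"angular":[0,0,0],"jaw":0},{"translation":[-12,0,0],"angular":[0,0,0],"jaw":0},{"translation":[-13,0,0],"angular":[0,0,0],"jaw":0},{"translation":[-13,0,0],"angular":[0,0,0],"jaw":0}]'
python3 -m creep '[{"translation":[0,0,-3],"angular":[0,0,0],"jaw":0},{"translation":[0,0,-6],"angular":[0,0,0],"jaw":0},{"translation":[0,0,-9],"angular":[0,0,0],"jaw":0},{"translation":[0,0,-12],"angular":[0,0,0],"jaw":0},{"translation":[0,0,-15],"angular":[0,0,0],"jaw":0},{"translation":[0,0,-18],"angular":[0,0,0],"jaw":0},{"translation":[0,0,-22],"angular":[0,0,0],"jaw":0},{"translation":[0,0,-26],"angular":[0,0,0],"jaw":0}]'
```

```text
t: 70.85
ee_pos: [534.0, -295.4, 37.3]
orientation: [0.053, -3.141, -0.001]
ft_force: [-0.2, -0.6, -1.8]
width: 23.6
grasp_force: 30.0
t: 71.85
ee_pos: [533.9, -295.4, 63.6]
orientation: [0.053, -3.141, -0.001]
ft_force: [-0.6, 0.2, -4.3]
width: 23.8
grasp_force: 30.0
```

```bash
python3 -m creep '[{"translation":[0,0,-8],"angular":[0,0,0],"jaw":0},{"translation":[0,0,-22],"angular":[0,0,0],"jaw":0},{"translation":[0,0,-42],"angular":[0,0,0],"jaw":0},{"translation":[0,0,-64],"angular":[0,0,0],"jaw":0},{"translation":[0,0,-86],"angular":[0,0,0],"jaw":0},{"translation":[0,0,-108],"angular":[0,0,0],"jaw":0},{"translation":[0,0,-128],"angular":[0,0,0],"jaw":0},{"translation":[0,2,-142],"angular":[0,0,0],"jaw":0}]'
python3 - <<'E'
from h import *
o,p,r=pose();print(p,r.inv().apply(np.array([537.3,-7,210])-p))
E
```

```text
t: 72.85
ee_pos: [534.3, -293.7, 207.7]
orientation: [-0.053, 3.139, -0.001]
ft_force: [-0.4, 0.0, -3.8]
width: 23.8
grasp_force: 30.0
[ 534.32573585 -293.70458493  207.65408474] [-12.62204617 286.44019627  -2.56251771]
```

```bash
python3 -m creep '[{"translation":[0,6,-2],"angular":[0,0,0],"jaw":0},{"translation":[-1,20,-2],"angular":[0,0,0],"jaw":0},{"translation":[-2,42,-2],"angular":[0,0,0],"jaw":0},{"translation":[-3,66,-2],"angular":[0,0,0],"jaw":0},{"translation":[-4,91,-2],"angular":[0,0,0],"jaw":0},{"translation":[-5,116,-2],"angular":[0,0,0],"jaw":0},{"translation":[-6,141,-2],"angular":[0,0,0],"jaw":0},{"translation":[-7,166,-2],"angular":[0,0,0],"jaw":0}]'
python3 -m creep '[{"translation":[-1,25,0],"angular":[0,0,0],"jaw":0},{"translation":[-2,50,0],"angular":[0,0,0],"jaw":0},{"translation":[-3,73,0],"angular":[0,0,0],"jaw":0},{"translation":[-4,93,0],"angular":[0,0,0],"jaw":0},{"translation":[-5,108,0],"angular":[0,0,0],"jaw":0},{"translation":[-5,117,0],"angular":[0,0,0],"jaw":0},{"translation":[-5,120,0],"angular":[0,0,0],"jaw":0},{"translation":[-5,120,0],"angular":[0,0,0],"jaw":0}]'
python3 - <<'E'
from h import *
o,p,r=pose();print(p,r.inv().apply(np.array([537.3,-7,150])-p),o['ft_force'])
for c in('top','side'):
    wi=ctrl.camera_info(c);snap(c)
    for l in('lid','melter'): print(c,[(np.round(d['rect']).tolist(),round(d['score'],2)) for d in ctrl.look_for(c,l)][:1])
z=p[2]-4.5+17+4-52;print('lid z',z,'exp side/top px of lid centre',w2px('side',[[641,-2,z+12]]),w2px('top',[[641,-2,z+12]]))
E
```

```text
t: 73.85
ee_pos: [534.8, -124.9, 207.1]
orientation: [0.055, -3.14, -0.001]
ft_force: [0.2, 0.2, -3.7]
width: 24.1
grasp_force: 30.0
t: 74.85
ee_pos: [536.3, -7.4, 207.4]
orientation: [0.053, -3.141, -0.0]
ft_force: [-0.2, 0.3, -4.2]
width: 23.7
grasp_force: 30.0
[536.30598705  -7.42869008 207.4131553 ] [-1.01842122  0.38288934 57.41305124] [-0.24045991  0.25349196 -4.21697426]
top [([297.0, 159.0, 359.0, 203.0], 0.65)]
top [([295.0, 83.0, 349.0, 227.0], 0.52)]
side [([289.0, 173.0, 334.0, 201.0], 0.81)]
side [([282.0, 195.0, 338.0, 243.0], 0.97)]
lid z 171.91315529926175 exp side/top px of lid centre [[311.14537159 185.32497284]] [[329.77707331 190.74127837]]
```

```bash
python3 -m creep '[{"translation":[-1,0,8],"angular":[0,0,0],"jaw":0},{"translation":[-1,0,20],"angular":[0,0,0],"jaw":0},{"translation":[-1,0,34],"angular":[0,0,0],"jaw":0},{"translation":[-1,0,46],"angular":[0,0,0],"jaw":0},{"translation":[-1,0,56],"angular":[0,0,0],"jaw":0},{"translation":[-1,0,64],"angular":[0,0,0],"jaw":0},{"translation":[-1,0,70],"angular":[0,0,0],"jaw":0},{"translation":[-1,0,74],"angular":[0,0,0],"jaw":0}]'
python3 -m creep '[{"translation":[0,0,2],"angular":[0,0,0],"jaw":0},{"translation":[0,0,4],"angular":[0,0,0],"jaw":0},{"translation":[0,0,6],"angular":[0,0,0],"jaw":0},{"translation":[0,0,8],"angular":[0,0,0],"jaw":0},{"translation":[0,0,10],"angular":[0,0,0],"jaw":0},{"translation":[0,0,12],"angular":[0,0,0],"jaw":0},{"translation":[0,0,14],"angular":[0,0,0],"jaw":0},{"translation":[0,0,14],"angular":[0,0,0],"jaw":0}]'
python3 - <<'E'
from h import *
o,p,r=pose();print(p,o['ft_force'])
for c in('top','side'):
    snap(c)
    for l in('lid','melter'): print(c,[(np.round(d['rect']).tolist(),round(d['score'],2)) for d in ctrl.look_for(c,l)][:1])
E
```

```text
t: 76.15
ee_pos: [537.4, -7.2, 133.2]
orientation: [0.053, -3.141, -0.001]
ft_force: [-0.4, -0.5, -3.7]
width: 24.1
grasp_force: 30.0
t: 77.15
ee_pos: [537.3, -7.2, 119.4]
orientation: [0.053, -3.141, -0.001]
ft_force: [0.0, -0.5, -2.0]
width: 23.8
grasp_force: 30.0
[537.33892186  -7.16280945 119.4037221 ] [ 0.02819912 -0.46140146 -1.96731156]
top [([299.0, 167.0, 360.0, 206.0], 0.85)]
top [([299.0, 86.0, 366.0, 202.0], 0.7)]
side [([290.0, 191.0, 335.0, 222.0], 0.98)]
side [([285.0, 211.0, 337.0, 241.0], 0.93)]
```

Load off; the side-view lid box matches the original shut one. I withdraw the prongs the same way as before.

```bash
python3 -m creep '[{"translation":[0,0,3],"angular":[0,0,0],"jaw":0},{"translation":[0,0,5],"angular":[0,0,0],"jaw":0},{"translation":[4,0,5],"angular":[0,0,0],"jaw":0},{"translation":[9,0,5],"angular":[0,0,0],"jaw":0},{"translation":[13,0,5],"angular":[0,0,0],"jaw":0},{"translation":[13,0,10],"angular":[0,0,0],"jaw":0},{"translation":[13,0,16],"angular":[0,0,0],"jaw":0},{"translation":[13,0,16],"angular":[0,0,0],"jaw":0}]'
python3 -m creep '[{"translation":[4,0,0],"angular":[0,0,0],"jaw":0},{"translation":[9,0,0],"angular":[0,0,0],"jaw":0},{"translation":[15,0,0],"angular":[0,0,0],"jaw":0},{"translation":[22,0,0],"angular":[0,0,0],"jaw":0},{"translation":[30,0,0],"angular":[0,0,0],"jaw":0},{"translation":[42,0,0],"angular":[0,0,0],"jaw":0},{"translation":[55,0,-5],"angular":[0,0,0],"jaw":0},{"translation":[70,0,-25],"angular":[0,0,0],"jaw":0}]'
python3 - <<'E'
from h import *
snap('side')
for l in('lid','scoop'): print([(np.round(d['rect']).tolist(),round(d['score'],2)) for d in ctrl.look_for('side',l)][:1])
print(go([425,-110,220],Rl(-1.571)))
E
```

```text
t: 78.45
ee_pos: [523.9, -7.6, 102.8]
orientation: [0.053, -3.14, -0.001]
ft_force: [-0.1, 0.5, -1.4]
width: 23.7
grasp_force: 30.0
t: 79.45
ee_pos: [452.5, -10.0, 128.2]
orientation: [0.053, -3.139, -0.001]
ft_force: [-0.5, -0.2, -1.5]
width: 23.6
grasp_force: 30.0
[([291.0, 191.0, 335.0, 221.0], 0.72)]
[([334.0, 232.0, 364.0, 277.0], 0.64)]
(array([ 32.5, -98.9, -90.8]), array([2.000e-03, 1.000e-03, 1.605e+00]))
```

```bash
python3 -m creep '[{"translation":[5,-5,-45],"angular":[0,0,0],"jaw":0},{"translation":[8,-12,-90],"angular":[0,0,0.17],"jaw":0},{"translation":[12,-26,-90],"angular":[0,0,0.35],"jaw":0},{"translation":[16,-40,-90],"angular":[0,0,0.53],"jaw":0},{"translation":[20,-55,-90],"angular":[0,0,0.71],"jaw":0},{"translation":[24,-70,-90],"angular":[0,0,0.89],"jaw":0},{"translation":[28,-85,-90],"angular":[0,0,1.07],"jaw":0},{"translation":[32,-99,-90],"angular":[0,0,1.25],"jaw":0}]'
python3 - <<'E'
from h import *
print(go([425,-110,8],Rl(-1.571)))
E
```

```text
t: 80.6
ee_pos: [425.9, -110.6, 218.0]
orientation: [-1.802, -2.573, -0.0]
ft_force: [-0.2, 0.5, -0.8]
width: 24.1
grasp_force: 30.0
(array([  0.8,  -0.6, 210. ]), array([-0.   , -0.   ,  0.349]))
```

```bash
python3 -m creep '[{"translation":[0,0,30],"angular":[0,0,0.17],"jaw":0},{"translation":[0,0,75],"angular":[0,0,0.349],"jaw":0},{"translation":[0,0,120],"angular":[0,0,0.349],"jaw":0},{"translation":[0,0,160],"angular":[0,0,0.349],"jaw":0},{"translation":[0,0,190],"angular":[0,0,0.349],"jaw":0},{"translation":[0,0,204],"angular":[0,0,0.349],"jaw":0},{"translation":[0,0,210],"angular":[0,0,0.349],"jaw":0},{"translation":[0,0,210],"angular":[0,0,0.349],"jaw":0}]'
python3 -m creep '[{"translation":[0,0,0],"angular":[0,0,0],"jaw":0},{"translation":[0,0,0],"angular":[0,0,0],"jaw":0.8},{"translation":[0,0,0],"angular":[0,0,0],"jaw":0.8},{"translation":[0,0,0],"angular":[0,0,0],"jaw":0.8},{"translation":[0,0,0],"angular":[0,0,0],"jaw":0.8},{"translation":[0,0,-50],"angular":[0,0,0],"jaw":0.8},{"translation":[0,0,-110],"angular":[0,0,0],"jaw":0.8},{"translation":[0,0,-170],"angular":[0,0,0],"jaw":0.8}]'
python3 -m creep '[{"translation":[0,0,-50],"angular":[0,0,0],"jaw":0.8},{"translation":[0,0,-100],"angular":[0,0,0],"jaw":0.8},{"translation":[30,0,-150],"angular":[0,0,0],"jaw":0.8},{"translation":[60,0,-190],"angular":[0,0,0],"jaw":0.8},{"translation":[90,0,-220],"angular":[0,0,0],"jaw":0.8},{"translation":[90,0,-220],"angular":[0,0,0],"jaw":0.8},{"translation":[90,0,-220],"angular":[0,0,0],"jaw":0.8},{"translation":[90,0,-220],"angular":[0,0,0],"jaw":0.8}]'
python3 lf.py
python3 - <<'E'
from h import *
for c in('wrist','top','side'):
  wi=ctrl.camera_info(c);snap(c)
  for l in('lifter','scoop','lid','pad','melter'):
   for d in ctrl.look_for(c,l)[:1]:
    b=d['rect'];print(c,l,np.round(b).tolist(),round(d['score'],2),px2w(c,[b[:2],b[2:]],{'lid':100,'melter':50}.get(l,15),wi)[:,:2].round(0).tolist())
E
python3 red.py top|grep 'top \[[23]'
```

```text
t: 81.6
ee_pos: [426.2, -110.1, 8.8]
orientation: [2.215, 2.227, 0.001]
ft_force: [0.7, 0.2, -1.7]
width: 23.8
grasp_force: 30.0
t: 82.6
ee_pos: [425.2, -109.9, 180.0]
orientation: [-2.214, -2.227, 0.0]
ft_force: [1.5, -0.5, 0.1]
width: 69.7
grasp_force: 0.0
t: 83.6
ee_pos: [424.6, -20.7, 397.0]
orientation: [-2.215, -2.225, 0.003]
ft_force: [-0.3, -0.6, -0.2]
width: 70.3
grasp_force: 0.0
[317 156 335 273] 0.63
comp [8, 11, 15, 57, 848]
comp [24, 131, 9, 1, 9]
comp [18, 131, 5, 1, 5]
px [[324.0, 159.0], [324.0, 215.0]] grip [[426.3, -37.9], [426.8, -131.7]] len 93.8 wid 23.4 yaw -1.565
grasp [ 426.7 -109.9] (array([-89.4,   2.4, 389.3]), array([-0.002, -0.   , -0.001]))
wrist lifter [315.0, 156.0, 335.0, 271.0] 0.7 [[412.0, -35.0], [447.0, -242.0]]
wrist scoop [296.0, 0.0, 358.0, 112.0] 0.89 [[385.0, 192.0], [479.0, 35.0]]
wrist lid [419.0, 78.0, 547.0, 205.0] 0.58 [[549.0, 80.0], [745.0, -91.0]]
wrist pad [278.0, 0.0, 374.0, 281.0] 0.8 [[358.0, 192.0], [518.0, -262.0]]
wrist melter [397.0, 73.0, 640.0, 210.0] 0.57 [[531.0, 90.0], [931.0, -114.0]]
top lifter [298.0, 166.0, 361.0, 222.0] 0.17 [[753.0, 97.0], [585.0, -101.0]]
top scoop [243.0, 256.0, 302.0, 287.0] 0.66 [[471.0, 250.0], [387.0, 70.0]]
top lid [297.0, 168.0, 362.0, 220.0] 0.58 [[724.0, 95.0], [578.0, -96.0]]
top pad [241.0, 244.0, 416.0, 298.0] 0.78 [[506.0, 257.0], [363.0, -268.0]]
top melter [300.0, 100.0, 364.0, 221.0] 0.84 [[959.0, 96.0], [583.0, -107.0]]
side lifter [366.0, 213.0, 384.0, 231.0] 0.59 [[472.0, -147.0], [376.0, -71.0]]
side scoop [337.0, 234.0, 365.0, 280.0] 0.57 [[528.0, 17.0], [364.0, 192.0]]
side lid [288.0, 190.0, 336.0, 221.0] 0.88 [[757.0, -50.0], [523.0, 50.0]]
side pad [331.0, 196.0, 405.0, 283.0] 0.84 [[637.0, -195.0], [242.0, 152.0]]
side melter [279.0, 209.0, 338.0, 244.0] 0.84 [[765.0, 10.0], [493.0, 101.0]]
```

Run:
```python
from h import *
wi=ctrl.camera_info('wrist');im=snap('wrist');D=ctrl.look_for('wrist','lid')[0]['rect']
print(D,px2w('wrist',[[(D[0]+D[2])/2,(D[1]+D[3])/2]],100,wi))
# silhouette of a flange circle at predicted seat
t=np.linspace(0,2*np.pi,180)
for z in (96,100,104,110):
  c=w2px('wrist',np.c_[641+88*np.cos(t),-2+88*np.sin(t),0*t+z],wi);print(z,c.min(0).round(1),c.max(0).round(1))
g=cv2.cvtColor(im,cv2.COLOR_BGR2HSV);m=((g[...,1]<45)&(g[...,2]>120)).astype(np.uint8)
n,lb,st,ce=cv2.connectedComponentsWithStats(m[:230,380:580]);k=1+np.argmax(st[1:,4]);print('white blob',st[k]+[380,0,0,0,0])
```

```text
[417.9, 77.4, 545.0, 207.1] [[642.09596915  -1.56542429 100.        ]]
96 [415.2  74.6] [544.  203.5]
100 [416.   74.3] [545.9 204.3]
104 [416.7  74.1] [547.8 205.1]
110 [417.9  73.7] [550.7 206.4]
white blob [  413    74   134   135 12846]
```

```bash
python3 -c "
from workcell import ctrl
print(ctrl.close_job())"
```

```text
the job is handed in; nothing more can be done
None
```

I handed the job in with all six cakes in the melter (one had slipped onto the desk and I scooped it up), the lid back on to within about 2 mm of the melter's axis, and the lifter and scoop on the leather pad; the hand-in call gave no verdict.

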